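Gauge a bracket's corner and fillet with radius leaves

ROBOT

A 6-joint arm with a two-finger parallel gripper is mounted at the origin on the work surface. World frame = base frame: x ahead of the robot, y to its left, z up, the work surface at z = 0. Lengths are in mm, angles in degrees, forces in N, time in s.
With the tool pointing down it reaches from about 325 to 850 mm from the base axis. Payload 4.4 kg.
Tool frame: the origin (TCP) lies midway between the tips of the shut fingers; the grasp point (between the pads) lies 19 mm behind it; z points along the fingers, y is the direction in which the jaws open and shut (so a half turn about z gives the same grasp; the last joint's range is limited). The gripper opens to 94 mm and grips with 3 to 60 N. Pads are 16 mm wide; open, the fingers measure 119 mm over their backs; the gripper's body (75 mm by 177 mm) begins 78 mm behind the grasp point.
Start: joints at [66.606, 11.837, 88.321, -0, 79.842, -8.623], TCP at [146.608, 555.997, 205.447] pointing down, gripper open.
Joint ranges: [-156.59, 156.59], [-49.26, 127.26], [12.9, 141.05], [-63.56, 243.56], [4.71, 150.69], [-161.64, 161.64]. Speed limits (degrees/s): [159.86, 159.86, 180, 180, 180, 180].

INTERFACE

Orientations are given as a 3x3 rotation matrix whose columns are the frame's x, y, z axes.
In Python, from bench import arm, cams, cut_out gives the robot as it stands.
- The arm moves only by the tool apply_moves, never from a script. Its argument "steps" is a list of rows, each a list of 7 numbers: the turn, a rotation vector about the tool's x, y, z in rad, then the shift along the tool's x, y, z in cm, then the opening, from -1 (shut) to 1 (fully open). In form: [[ax, ay, az, x, y, z, gripper], ...]. A call has 1 to 10 rows; each row shifts and turns the pose as measured when the row begins, along the tool's axes as they then stand; what a row does not reach is not made up. A row lasts 1/10 s, in which the tool goes at most 50 mm and 8.59 degrees, less where a joint would pass 70% of its speed; a pose out of reach is approached as far as the arm can. A call with a gripper value outside its range is refused whole. The fingers move at their own pace and stop on an object; "newtons" is the grip in N (left out, the last holds). Time passes only in rows, so rows that do not move let the fingers close. It gives the time, the measured TCP pose, the force and the opening at its end, in the units of the state.
- arm.observe(): the state, without advancing time (a new reading comes with each control period).
- cams.capture(name): name is "scene" or "top" or "wrist"; returns a dict with "pixels" (480x640x3 uint8, red, green, blue), "fx", "fy", "cx", "cy" (pixels), "k1" (the pictures are not rectified: a ray, as slopes to the right and down, at radius r is drawn at 1 + k1 r^2 times it, then the intrinsics apply), "R" (3x3) and "t" (3): a world point X has camera coordinates R X + t; the wrist camera has in their place "mount" (4x4, takes a point from camera to tool coordinates, whose origin is the TCP and whose axes are the flange's). Camera axes: x right, y down, z forward; pixel columns grow to the right and rows downward; lengths in mm; the calibration is good to about 2 mm. A picture is of the moment at which its call begins: read the wrist's pose just before it. There is no depth.
- arm.close_job(): hands the job in, once; it reports no verdict.
Trained networks look in a picture, given as the dict that the camera call returned (one of the last four; its "shot" number tells which), for a name from the list of things; names that differ only in an ending like _2 or _b are one class to them, and where a whole thing is asked for, a point or a joint stands for the part that bears it (a point fixed in the world has none). Each returns a list of dicts, best first, with "p" (0 to 1); they miss things now and then, are a little off and sometimes report something else, mostly with a low value. They report only what shows in the picture. A call takes as long as a camera call. They do not tell look-alikes from the thing itself.
- cut_out(picture, query): "mask" (480x640 bool, what is visible of it) and "rect" ([centre column, centre row, width, height] in pixels, round what is visible of it).
The state is a dict: "t": time; "q": joint angles; "joint_velocities": joint speeds; "joint_torque": joint torques, N m; "tool_pos": TCP position; "ee_rot": TCP orientation; "ft_force": force on the tool from outside, world axes, zero at the start; "wrist_torque": the same for the moment, N m; "width": opening from 0.0 (shut) to 1.0 (fully open).
Only numpy, scipy, OpenCV 4.12 (cv2) and the standard library are available. Lean on these libraries where they do the work, as an engineer would, in place of code of your own. Each camera call takes 0.05 s, during which the arm holds its last target.

TASK

Check the bolted-down bracket with the radius leaves: first slide the wide-radius hollow leaf, lying flat on the plate, onto the bracket's rounded outer corner, then the wide-radius rounded leaf into its inner fillet. Press each one home gently by its grip tab, with about 5 to 10 newtons and never more than 15, for a second so that both its edges bear and it does not rock, then let go and leave it seated there. Leave the two small-radius leaves, the jar, the ring and the spanner where they lie.

Things in the scene. Friction and masses are not known exactly. Their poses are not given: they have to be found in the camera images.
- studs: Two bolts (heads 3 mm) in an aluminium L bracket on a dark plate (12 mm over the bench). Bracket 12 mm high, arms 40 wide, 110 long, 45 deg either side of +x; slotted, so clamped up to 9 mm off along x, either way, unmeasured; rigid. Frame: z up, origin on its underside if centred, where outer faces, extended, meet (outer radius 25: metal from x = 10.4 mm); inner faces meet at x = 56.6, fillet radius 20.
- hollow25_grip (a point): Steel HOLLOW leaf, 25 mm radius, 12 mm thick, flat. Point: centre of its grey tab (12 mm in x, 30 in y), 37 mm above its underside, tab top 60. z up. Chevron of two 14 mm legs; straight inner edges run 45 deg either side of +x, and extended meet 6 mm ahead (+x) of the point; legs end 39 mm ahead, 52 aside. Home: point at x = -6 mm, y = 0 in the studs frame, +-9 as the bracket sits, axes parallel.
- hollow8_grip (a point): Steel HOLLOW leaf, 8 mm radius, 12 mm thick, flat. Point: centre of its grey tab (12 mm in x, 30 in y), 37 mm above its underside, tab top 60. z up. Chevron of two 14 mm legs; straight inner edges run 45 deg either side of +x, and extended meet 6 mm ahead (+x) of the point; legs end 39 mm ahead, 52 aside. Too tight for the bracket; leave it.
- round20_grip (a point): Steel ROUNDED leaf, 20 mm radius, 12 mm thick, flat. Point: centre of its grey tab (12 mm in x, 30 in y), 37 mm above its underside, tab top 60. z up. 54 mm square set cornerwise; measuring corner on the -x side, its edges, extended, meet 38.4 mm from the point; other corners sharp. Home: point at x = +95 mm, y = 0 in the studs frame, +-9 as the bracket sits, axes parallel.
- round6_grip (a point): Steel ROUNDED leaf, 6 mm radius, 12 mm thick, flat. Point: centre of its grey tab (12 mm in x, 30 in y), 37 mm above its underside, tab top 60. z up. 54 mm square set cornerwise; measuring corner on the -x side, its edges, extended, meet 38.4 mm from the point; other corners sharp. Too sharp for the fillet; leave it.
- jar: A small amber jar, 40 mm wide and 60 mm high, on the far part of the plate; leave it alone. Origin at the centre of its underside.
- spacer: An aluminium spacer ring, 48 mm wide and 14 mm high, on the far part of the plate; leave it alone. Origin at the centre of its underside.
- wrench: A small steel spanner lying on the far part of the plate, roughly across; leave it alone. Origin on its underside at its middle.
Mind the look-alikes: they are no part of the job. Leave any blue look-alike of the part that bears hollow25_grip alone.

How it is judged (in metres and radians):
On the way, in this order (a step that is already met when the one before it is completed fails the run):
1. the 25 mm hollow leaf is held home on the outer corner with more than 3 N (within 2.5 mm and 2.5 degrees of its seat, flat; bracket_c0 is the upright axis of the outer rounding) (horizontal distance between hollow25_grip and bracket_c0 between 0.03886 and 0.04386 m and y of hollow25_grip in the frame of studs between -0.0025 and 0.0025 m and x of hollow25_grip in the frame of studs below 0.035 m and angle between the x axis of hollow25_grip and the x axis of studs, either way round below 0.045 rad and angle between hollow25_grip's own z axis and vertical below 0.06 rad and height (world z) of hollow25_grip below 0.052 m and contact force between hollow25 and studs above 3 N), for 0.4 s.
2. the 20 mm rounded leaf is held home in the fillet with more than 3 N (within 2.5 mm and 2.5 degrees of its seat, flat; bracket_c0 is the upright axis of the outer rounding) (horizontal distance between round20_grip and bracket_c0 between 0.05714 and 0.06214 m and y of round20_grip in the frame of studs between -0.0025 and 0.0025 m and x of round20_grip in the frame of studs above 0.035 m and angle between the x axis of round20_grip and the x axis of studs, either way round below 0.045 rad and angle between round20_grip's own z axis and vertical below 0.06 rad and height (world z) of round20_grip below 0.052 m and contact force between round20 and studs above 3 N), for 0.4 s.
At the end, for the whole second after the job is handed in: Both fitting leaves lie flat and at rest on the plate, each within 2.5 mm (along and across) and about 2.5 degrees of its seat on the bracket: the 25 mm hollow leaf on the outer corner, the 20 mm rounded leaf in the inner fillet (horizontal distance between hollow25_grip and bracket_c0 between 0.03886 and 0.04386 m and y of hollow25_grip in the frame of studs between -0.0025 and 0.0025 m and x of hollow25_grip in the frame of studs below 0.035 m and angle between the x axis of each of hollow25_grip, round20_grip and the x axis of studs, either way round below 0.045 rad and angle between each of hollow25_grip, round20_grip's own z axis and vertical below 0.06 rad and height (world z) of each of hollow25_grip, round20_grip below 0.052 m and horizontal distance between round20_grip and bracket_c0 between 0.05714 and 0.06214 m and y of round20_grip in the frame of studs between -0.0025 and 0.0025 m and x of round20_grip in the frame of studs above 0.035 m and linear speed of each of hollow25, round20 below 0.01 m/s); the robot touches nothing.
It fails at once if the hollow leaf is pressed against the bracket with more than 15 N (contact force between hollow25 and studs above 15 N).
It fails at once if the rounded leaf is pressed against the bracket with more than 15 N (contact force between round20 and studs above 15 N).
It fails at once if a small-radius leaf is moved by more than 20 mm (distance of any of hollow8_grip, round6_grip from where it was at the start of the episode above 0.02 m).
It fails at once if the jar, the ring or the spanner is moved by more than 20 mm (distance of any of jar, spacer, wrench from where it was at the start of the episode above 0.02 m).
It also fails if it takes over 70 s, if anything falls off the work surface, if the arm or the gripper's body presses on something with over 40 N, if the wrist force passes 120 N, or if a joint passes its speed limit or range.

## Working session

There is one attempt and no reset: what is moved stays moved. The work goes in short steps, Python scripts to look and compute and a tool call to move; the robot and the scene stay as the last step left them, time stands still between calls to the robot, and variables do not carry over. Pictures are saved under pics/ and viewed, and the job is handed in when it is done.

Besides the shell and the picture viewer there is one more tool, called by a JSON object that holds its "api" and its "payload". apply_moves: Moves the arm, as the interface text tells. Its arguments: {"type":"object","properties":{"steps":{"type":"array","items":{"type":"array","items":{"type":"number"}}},"newtons":{"type":"number"}},"required":["steps"]}

```bash
ls; mkdir -p pics
python3 - <<'E'
from bench import arm, cams, cut_out
import cv2
print(arm.observe())
for n in ("scene","top","wrist"):
    c=cams.capture(n)
    cv2.imwrite(f"pics/{n}0.png",c["pixels"][:,:,::-1])
    print(n,{k:v for k,v in c.items() if k!="pixels"})
E
```

```text
pics
{'t': 0.0, 'q': array([ 6.66062349e+01,  1.18853498e+01,  8.84031510e+01,  1.49263599e-03,
        7.98422261e+01, -8.62401293e+00]), 'joint_velocities': array([ 0.08608001,  0.04798583, -0.0373092 , -0.07979655,  0.21531569,
        0.0571039 ]), 'joint_torque': array([ 8.53150486e-04, -3.70877516e+01, -2.81415886e+01,  6.98804506e-02,
        3.61490808e-02, -1.51374634e-04]), 'tool_pos': array([146.27769363, 555.25303381, 204.29356436]), 'ee_rot': array([[-9.66956761e-01,  2.54938737e-01, -9.29445149e-04],
       [ 2.54940166e-01,  9.66954585e-01, -2.08387810e-03],
       [ 3.67469998e-04, -2.25197292e-03, -9.99997397e-01]]), 'ft_force': array([ 0.43389555, -0.10930814, -0.15921268]), 'wrist_torque': array([-0.01722937, -0.01310967, -0.00563362]), 'width': 1.0001577524358511}
scene {'fx': 553.9118705689934, 'fy': 553.9118705689934, 'cx': 333.206158457419, 'cy': 243.54493015408337, 'k1': -0.12619590383171891, 'R': array([[ 0.09264695,  0.99563507,  0.01128454],
       [ 0.66122834, -0.05304804, -0.74830675],
       [-0.74444182,  0.07679   , -0.66325686]]), 't': array([ -43.95
[... 204 characters left out ...]
01378988, -0.99974384, -0.01794707],
       [-0.99661691,  0.01519671, -0.08076999],
       [ 0.08102204,  0.01677255, -0.99657118]]), 't': array([ 20.15818739, 546.058209  , 999.06453635]), 'shot': 2}
wrist {'fx': 331.5370381370095, 'fy': 331.5370381370095, 'cx': 324.3933119041423, 'cy': 238.52875579006036, 'k1': -0.020083729435777572, 'mount': array([[ 1.16123580e-03, -9.65200051e-01, -2.61510064e-01,
         7.61752495e+01],
       [ 9.99998721e-01,  8.33209182e-04,  1.36522765e-03,
        -4.37261232e-01],
       [-1.09982521e-03, -2.61511315e-01,  9.65199784e-01,
        -1.78175824e+02],
       [ 0.00000000e+00,  0.00000000e+00,  0.00000000e+00,
         1.00000000e+00]]), 'shot': 3}
```

View pics/scene0.png

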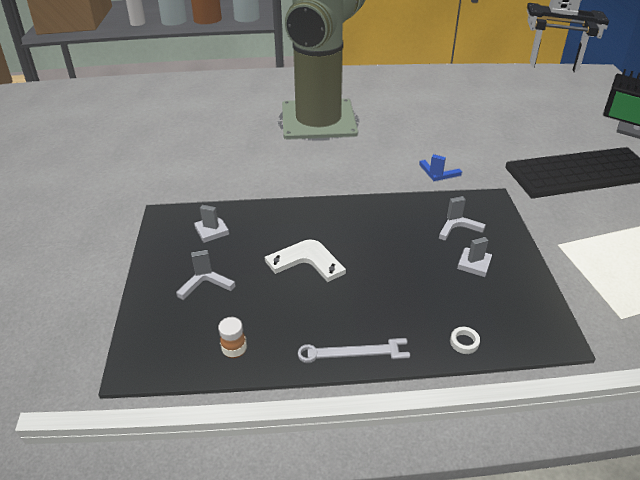

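View pics/top0.png

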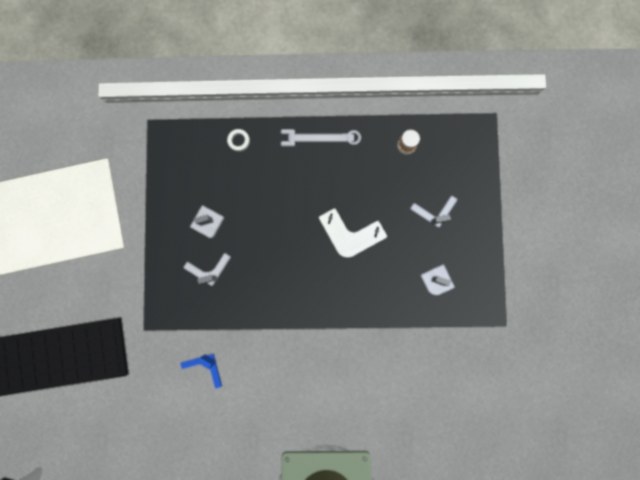

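View pics/wrist0.png

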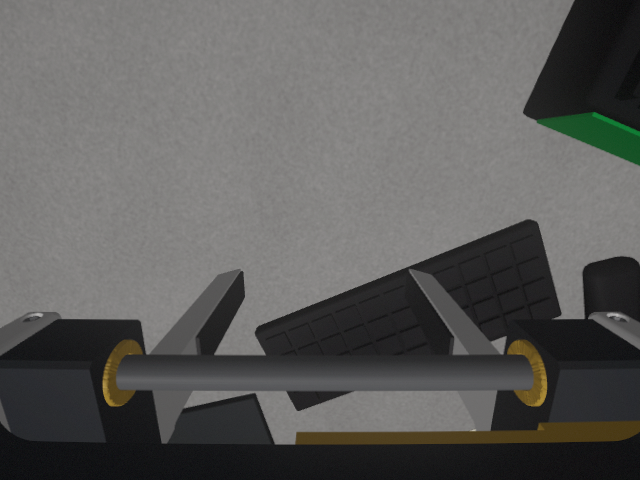

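```bash
cat > h.py <<'E'
from bench import arm, cams, cut_out
import numpy as np, cv2
np.set_printoptions(precision=3,suppress=True)
def ext(c,st=None):
    if "R" in c: return np.array(c["R"]),np.array(c["t"])
    M=c["mount"]; Rt=np.array(st["ee_rot"]); p=np.array(st["tool_pos"])
    Rwc=Rt@M[:3,:3]; o=Rt@M[:3,3]+p
    return Rwc.T,-Rwc.T@o
def proj(c,X,st=None):
    R,t=ext(c,st); P=np.atleast_2d(X)@R.T+t
    s=P[:,:2]/P[:,2:]; r2=(s**2).sum(1,keepdims=True); s=s*(1+c["k1"]*r2)
    return s*[c["fx"],c["fy"]]+[c["cx"],c["cy"]]
def ray(c,uv,st=None):
    R,t=ext(c,st); d=(np.atleast_2d(uv)-[c["cx"],c["cy"]])/[c["fx"],c["fy"]]
    s=d.copy()
    for _ in range(20): s=d/(1+c["k1"]*(s**2).sum(1,keepdims=True))
    D=np.c_[s,np.ones(len(s))]@R; return -R.T@t,D
def onz(c,uv,z,st=None):
    o,D=ray(c,uv,st); return o+D*((z-o[2])/D[:,2])[:,None]
E
python3 - <<'E'
from h import *
a=cams.capture("top"); b=cams.capture("scene")
im=b["pixels"][:,:,::-1]
A=im[180:320,170:350]; B=im[180:320,410:590]
cv2.imwrite("pics/c1.png",cv2.resize(np.hstack([A,B])[:,:],None,fx=2.2,fy=2.2,interpolation=cv2.INTER_CUBIC))
im=a["pixels"][:,:,::-1]
A=im[190:310,160:260]; B=im[190:310,385:485]; C=im[190:310,300:400]
cv2.imwrite("pics/c2.png",cv2.resize(np.hstack([A,C,B]),None,fx=2.6,fy=2.6,interpolation=cv2.INTER_CUBIC))
for q in ["hollow25_grip","hollow8_grip","round20_grip","round6_grip","studs","jar"]:
  for n,c in(("top",a),("scene",b)):
    print(q,n,[(round(float(r["p"]),2),np.round(r["rect"],1)) for r in cut_out(c,q)])
uv=np.array([[210,270],[437,215],[207,222],[437,280],[347,252]],float)
print(onz(a,uv,24))
E
```

```text
hollow25_grip top [(0.81, array([207.2, 271. ,  43.9,  27.6])), (0.68, array([199.4, 368.3,  40.9,  36.6])), (0.35, array([352.5, 233.2,  63.6,  45.7]))]
hollow25_grip scene [(0.88, array([440.2, 166.8,  46. ,  25.3])), (0.71, array([466.2, 340.5,  30.9,  25.7])), (0.55, array([464.8, 217.4,  44.6,  45.4]))]
hollow8_grip top [(0.69, array([432.6, 214.1,  43.4,  29.4]))]
hollow8_grip scene [(0.9, array([204.1, 275.7,  57.7,  49.2])), (0.59, array([474.8, 256.7,  36.4,  38.8])), (0.4, array([232.5, 338.5,  29.2,  40.2]))]
round20_grip top [(0.96, array([435.5, 279.8,  32.2,  25.1]))]
round20_grip scene [(0.63, array([213.6, 221.8,  30.6,  35.8]))]
round6_grip top [(0.61, array([206.7, 221.8,  29.8,  28.4])), (0.34, array([238.1, 140.4,  20.2,  19.9]))]
round6_grip scene [(0.84, array([474.4, 257.4,  31.1,  41.9])), (0.43, array([203.7, 276.2,  53.3,  48.3]))]
studs top [(0.85, array([353.9, 233.6,  61.9,  51.1]))]
studs scene [(0.58, array([305.2, 262.2,  79.2,  42.5])), (0.19, array([464.9, 342.4,  29.6,  27.5]))]
jar top [(0.73, array([408.2, 141.1,  18.2,  28.1]))]
jar scene [(0.77, array([230.9, 337.7,  30.9,  40.8]))]
[[ 490.502  248.241   24.   ]
 [ 604.094 -252.084   24.   ]
 [ 596.749  255.442   24.   ]
 [ 461.745 -247.174   24.   ]
 [ 525.622  -52.89    24.   ]]
```

View pics/c1.png

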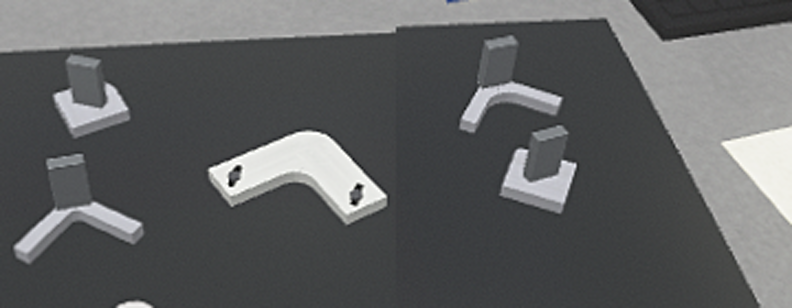

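View pics/c2.png

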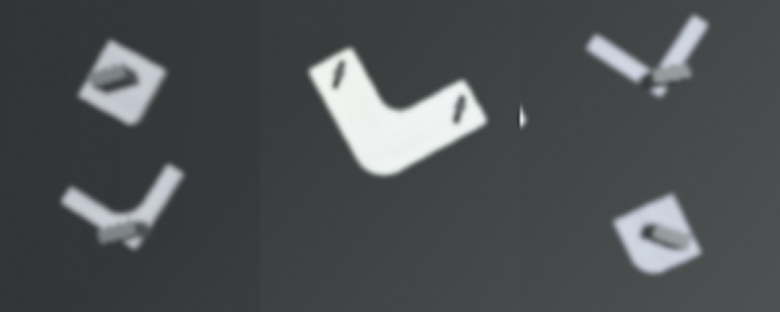

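Candidates in the top picture:
- **Hollow leaves:** (207,271) has a wide inner curve, (433,214) is sharp, and (199,368) is the blue look-alike, off the plate.
- **Rounded leaves:** (436,280) has a wide corner, (207,222) is sharp.

My choices are hollow25 at (207,271) and round20 at (436,280). The crops confirm both. Next I'll go over hollow25 with the wrist camera.

{"api": "apply_moves", "payload": {"steps": [[0,0,0,-4.11,-2.09,0.5,1],[0,0,0,-4.11,-2.09,0.5,1],[0,0,0,-4.11,-2.09,0.5,1],[0,0,0,-4.11,-2.09,0.5,1],[0,0,0,-4.11,-2.09,0.5,1],[0,0,0,-4.11,-2.09,0.5,1],[0,0,0,-4.11,-2.09,0.5,1],[0,0,0,-4.11,-2.09,0.5,1],[0,0,0,-4.11,-2.09,0.5,1],[0,0,0,-4.11,-2.09,0.5,1]]}}

```text
t: 1.85
tool_pos: [501.5, 246.1, 156.2]
ee_rot: [[-0.97, 0.242, 0.006], [0.242, 0.97, 0.009], [-0.003, 0.01, -1.0]]
ft_force: [-0.2, 0.4, -0.3]
width: 0.997
```

{"api": "apply_moves", "payload": {"steps": [[0,0,0.144,0,0,0,1],[0,0,0.144,0,0,0,1],[0,0,0.144,0,0,0,1],[0,0,0.144,0,0,0,1],[0,0,0.144,0,0,0,1],[0,0,0.144,0,0,0,1],[0,0,0.144,0,0,0,1],[0,0,0.144,0,0,0,1],[0,0,0,0,0,0,1]]}}

```text
t: 2.75
tool_pos: [508.0, 238.7, 155.4]
ee_rot: [[-0.126, 0.992, 0.007], [0.992, 0.126, 0.007], [0.006, 0.008, -1.0]]
ft_force: [-0.0, 0.2, -0.4]
width: 1.002
```

Run:
```python
from h import *
st=arm.observe(); c=cams.capture("wrist"); print(st["tool_pos"],st["ee_rot"],st["ft_force"],st["q"])
cv2.imwrite("pics/w1.png",c["pixels"][:,:,::-1])
t=cams.capture("top"); cv2.imwrite("pics/t1.png",t["pixels"][:,:,::-1])
np.save("w1.npy",dict(c=c,st=st,t=t),allow_pickle=True)
```

```text
[507.972 238.653 155.37 ] [[-0.126  0.992  0.007]
 [ 0.992  0.126  0.007]
 [ 0.006  0.008 -1.   ]] [-0.013  0.245 -0.423] [16.151 12.422 93.792  0.303 73.286  8.848]
```

View pics/w1.png

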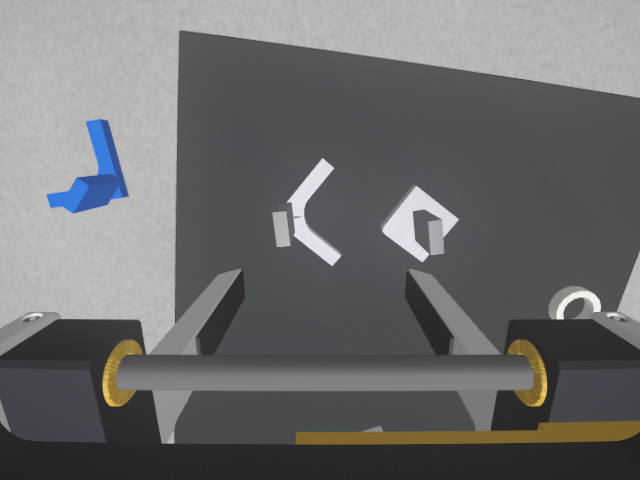

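```bash
cat > fit.py <<'E'
from h import *
from scipy.optimize import minimize
def fil(V,a,b,r,n=12):
    # corner V with unit dirs a,b along edges (90 deg), radius r -> arc pts from a side to b side
    V,a,b=map(np.array,(V,a,b)); C=V+r*(a+b)
    th=np.linspace(0,np.pi/2,n); return [C-r*b*np.cos(t)-r*a*np.sin(t) for t in th]
s=np.sqrt(.5); P=np.array([s,s]); N=np.array([s,-s])
def leafH(r):
    I=np.array([6,0.]); ei=I+59.5*P; eo=ei+14*np.array([-s,s])
    O=I-np.array([14*2*s,0])
    m=lambda v:np.array([v[0],-v[1]])
    arc=fil(I,P,N,r)
    oarc=fil(O,P,N,r+14)
    return np.array([eo,ei]+arc+[m(ei),m(eo)]+oarc[::-1])
def leafR(r):
    V=np.array([-38.4,0]); return np.array([V+54*P]+fil(V,P,N,r)+[V+54*N,V+54*(P+N)])
def brk():
    V=np.zeros(2); I=np.array([56.57,0])
    return np.array([V+110*P]+fil(V,P,N,25)+[V+110*N,V+110*N+40*P]+fil(I,P,N,20)[::-1]+[V+110*P+40*N])
def pose(poly,p):
    c,q=np.cos(p[2]),np.sin(p[2]); return poly@np.array([[c,-q],[q,c]]).T+p[:2]
TAB=np.array([[6,15],[-6,15],[-6,-15],[6,-15.]])
def render(c,st,poly,p,tab,S=4):
    img=np.zeros((480*S//1,640*S),np.uint8) 
    def prj(z,pl):
        w=pose(pl,p); return proj(c,np.c_[w,np.full(len(w),z)],st)
    q=lambda a:np.round((a+0.5)*S-0.5).astype(np.int32)
    a,b=prj(12.,poly),prj(24.,poly)
    cv2.fillPoly(img,[q(a)],1);cv2.fillPoly(img,[q(b)],1)
    n=len(a)
    for i in range(n):
        j=(i+1)%n; cv2.fillConvexPoly(img,cv2.convexHull(q(np.array([a[i],a[j],b[j],b[i]]))),1)
    if tab:
        h=np.r_[prj(24.,TAB),prj(72.,TAB)]; cv2.fillConvexPoly(img,cv2.convexHull(q(h)),1)
    return img
def fit(c,st,poly,p0,tab,thr=90,pad=25,verbose=True,col=False):
    S=4
    g=c["pixels"].astype(np.float32)
    g=g.max(2)
    p0=np.array(p0,float)
    r=render(c,st,poly,p0,tab,S); ys,xs=np.nonzero(r)
    x0,x1,y0,y1=max(xs.min()//S-pad,0),min(xs.max()//S+pad,639),max(ys.min()//S-pad,0),min(ys.max()//S+pad,479)
    G=cv2.resize(g,None,fx=S,fy=S,interpolation=cv2.INTER_LINEAR)[y0*S:y1*S,x0*S:x1*S]
    M=(G>thr).astype(np.uint8)
    nl,lab=cv2.connectedComponents(M); rr=r[y0*S:y1*S,x0*S:x1*S]
    cnt=np.bincount(lab[rr>0],minlength=nl); cnt[0]=0
    keep=np.flatnonzero(cnt>60*S); M=np.isin(lab,keep)
    sc=np.array([1,1,100.])
    def f(v):
        R=render(c,st,poly,v/sc,tab,S)[y0*S:y1*S,x0*S:x1*S]>0
        return (R^M).sum()/M.sum()
    b=None
    for d in (6,2,.7):
        v=p0*sc if b is None else b.x
        b=minimize(f,v,method="Nelder-Mead",options=dict(initial_simplex=np.vstack([v]+[v+d*e for e in np.eye(3)]),xatol=.02,fatol=1e-5))
    p=b.x/sc
    return p,b.fun,(x0,x1,y0,y1)
def overlay(c,st,poly,p,tab,name,box):
    S=4; R=render(c,st,poly,p,tab,S); cs,_=cv2.findContours(R,cv2.RETR_LIST,cv2.CHAIN_APPROX_NONE)
    im=cv2.resize(np.ascontiguousarray(c["pixels"][:,:,::-1]),None,fx=S,fy=S,interpolation=cv2.INTER_CUBIC)
    cv2.drawContours(im,cs,-1,(0,0,255),1)
    x0,x1,y0,y1=box; im=im[y0*S:y1*S,x0*S:x1*S]; k=min(1,600/im.shape[0],800/im.shape[1])
    cv2.imwrite(name,cv2.resize(im,None,fx=k,fy=k))
E
python3 - <<'E'
from fit import *
d=np.load("w1.npy",allow_pickle=True).item()
c,st,t=d["c"],d["st"],d["t"]
p,e,b=fit(c,st,leafH(25),[488,248,.15],True); print("wrist H25",p,np.degrees(p[2]),e); overlay(c,st,leafH(25),p,True,"pics/o1.png",b)
for nm,poly,p0,tab in (("H25",leafH(25),[488,248,.15],True),("B",brk(),[510,-50,-.1],False),("R20",leafR(20),[465,-247,-.2],True)):
    p,e,b=fit(t,None,poly,p0,tab); print("top",nm,p,np.degrees(p[2]),e); overlay(t,None,poly,p,tab,f"pics/ot_{nm}.png",b)
E
```

```text
wrist H25 [471.987 247.652   0.228] 13.047282015261903 0.4863697234352256
top H25 [472.216 246.469   0.271] 15.504466385698668 0.8067300541803888
top B [507.455 -45.332  -0.296] -16.93577397421098 0.15943172849250198
top R20 [ 458.339 -249.947   -0.232] -13.299386467175749 0.19021954505825472
```

View pics/o1.png

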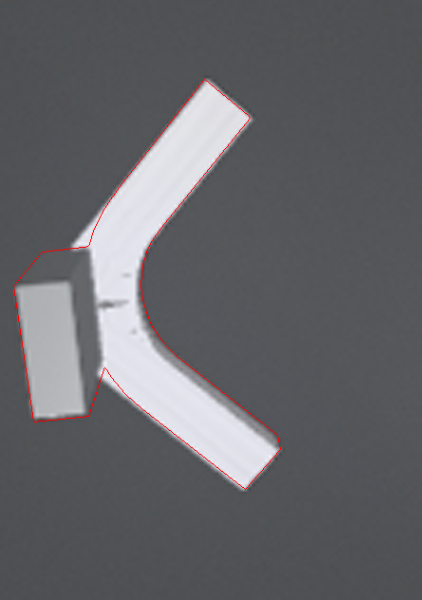

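View pics/ot_B.png

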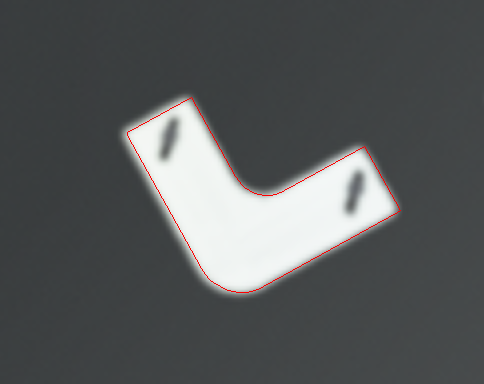

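Run:
```python
from fit import *
d=np.load("w1.npy",allow_pickle=True).item()
c,st,t=d["c"],d["st"],d["t"]
for thr in(100,110,125):
  p,e,b=fit(c,st,leafH(25),[472,247.6,.228],True,thr=thr); print("wrist H25",p,np.degrees(p[2]),e)
for nm,poly,p0,tab in (("B",brk(),[507.5,-45.3,-.296],False),("R20",leafR(20),[458,-250,-.232],True)):
  for thr in (100,120,150):
    p,e,b=fit(t,None,poly,p0,tab,thr=thr); print("top",nm,p,np.degrees(p[2]),e)
R=st["ee_rot"]; 
print(R.T@(np.array([472,247.6,80])-st["tool_pos"]), np.cross(R[:,2],[0,0,-1]), R.T@np.cross(R[:,2],[0,0,-1]))
```

```text
wrist H25 [471.797 247.764   0.219] 12.56972867375943 0.10624534011666155
wrist H25 [471.756 247.364   0.223] 12.75716809734286 0.15465504582810316
wrist H25 [471.683 247.498   0.216] 12.39973443239544 0.16848028158540515
top B [507.472 -45.319  -0.296] -16.942451640067556 0.13691483361534124
top B [507.742 -44.217  -0.296] -16.960396809362596 0.1036960225168506
top B [507.499 -43.117  -0.296] -16.94306813741046 0.07313569804093684
top R20 [ 460.535 -249.466   -0.306] -17.527093480212596 0.15076095182039856
top R20 [ 459.979 -249.116   -0.375] -21.512843751078783 0.0955092294976582
top R20 [ 460.307 -248.881   -0.368] -21.075425834494034 0.1194206008583691
[ 12.916 -35.152  75.181] [-0.007  0.007  0.   ] [ 0.008 -0.006  0.   ]
```

{"api": "apply_moves", "payload": {"steps": [[0.008,-0.006,-0.094,0,0,0,1],[0,0,0,0.83,-1.67,2.5,1],[0,0,0,0.83,-1.67,2.5,1],[0,0,0,0,0,2,1],[0,0,0,0,0,0,1]]}}

```text
t: 3.35
tool_pos: [472.5, 247.8, 85.1]
ee_rot: [[-0.238, 0.971, 0.004], [0.971, 0.238, 0.001], [-0.0, 0.005, -1.0]]
ft_force: [-0.3, -0.2, 0.0]
width: 0.999
```

```bash
cat > rel.py <<'E'
from h import *
import sys
st=arm.observe(); R=st["ee_rot"]
x,y,yaw=map(float,sys.argv[1:4])  # target tcp, yaw of tool y
print("t",st["t"],"pos",st["tool_pos"],"yaw",np.degrees(np.arctan2(R[1,1],R[0,1])),"F",st["ft_force"],"T",st["wrist_torque"],"w",st["width"])
cy=np.degrees(np.arctan2(R[1,1],R[0,1]))
print("az",-np.radians(yaw-cy),"tilt",R.T@np.cross(R[:,2],[0,0,-1]))
print("shift now-frame cm",R.T@(np.array([x,y,st["tool_pos"][2]])-st["tool_pos"])/10)
a=np.radians(yaw); d=np.array([x,y])-st["tool_pos"][:2]
print("shift yawed frame cm", (-np.sin(a)*d[0]+np.cos(a)*d[1])/10,(np.cos(a)*d[0]+np.sin(a)*d[1])/10)
E
python3 rel.py 471.8 247.6 12.6
python3 - <<'E'
from fit import *
st=arm.observe(); c=cams.capture("wrist")
for thr in(100,110):
  p,e,b=fit(c,st,leafH(25),[471.8,247.6,.22],True,thr=thr); print("wrist H25",p,np.degrees(p[2]),e)
overlay(c,st,leafH(25),p,True,"pics/o2.png",b)
E
```

```text
t 3.35 pos [472.492 247.848  85.116] yaw 13.744369842787753 F [-0.306 -0.238  0.018] T [-0.124  0.088 -0.066] w 0.999417886416806
az 0.019973021617176186 tilt [ 0.005  0.    -0.   ]
shift now-frame cm [-0.008 -0.073 -0.   ]
shift yawed frame cm -0.009154156495031892 -0.07290567302073533
wrist H25 [471.531 248.187   0.207] 11.840680789034971 0.14575374232581648
wrist H25 [471.433 248.346   0.204] 11.67450389776042 0.14093033948961606
```

View pics/o2.png

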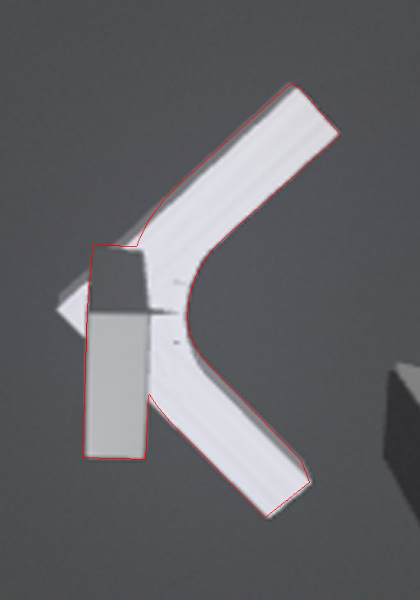

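The picture shows the leaf's outer corner is sharp, so I'll correct the model for that. The leaf lies centred between the fingers, so I'll go down and grip.

{"api": "apply_moves", "payload": {"steps": [[0.005,0,0.03,0,-0.07,2.0,1],[0,0,0,0,0,2.0,1],[0,0,0,0,0,1.2,1],[0,0,0,0,0,0,1]]}}

```text
t: 3.8
tool_pos: [479.5, 249.9, 39.2]
ee_rot: [[-0.211, 0.977, 0.013], [0.978, 0.211, 0.004], [0.002, 0.013, -1.0]]
ft_force: [-0.8, 0.5, 0.3]
width: 1.002
```

```bash
sed -i 's/oarc=fil(O,P,N,r+14)/oarc=[O]/' fit.py; python3 rel.py 471.5 248.2 12
```

```text
t 3.8 pos [479.516 249.918  39.162] yaw 12.159383247530025 F [-0.772  0.46   0.263] T [-0.076  0.086 -0.006] w 1.0019447577888185
az 0.002781762441920056 tilt [ 0.013 -0.002 -0.   ]
shift now-frame cm [ 0.001 -0.82  -0.011]
shift yawed frame cm -0.001435773169506449 -0.8197899020758307
```

{"api": "apply_moves", "payload": {"steps": [[0.013,-0.002,0,0,-0.8,0.4,1],[0,0,0,0,0,0,1]]}}

```text
t: 4.0
tool_pos: [473.0, 248.5, 36.7]
ee_rot: [[-0.211, 0.977, 0.002], [0.977, 0.211, 0.0], [-0.0, 0.002, -1.0]]
ft_force: [-0.2, 0.3, 0.7]
width: 1.004
```

{"api": "apply_moves", "payload": {"steps": [[0,0,0,0,0,0,-1],[0,0,0,0,0,0,-1],[0,0,0,0,0,0,-1],[0,0,0,0,0,0,-1],[0,0,0,0,0,0,-1],[0,0,0,0,0,0,-1],[0,0,0,0,0,0,-1],[0,0,0,0,0,0,-1]], "newtons": 25}}

```text
t: 4.8
tool_pos: [475.0, 249.3, 39.5]
ee_rot: [[-0.212, 0.977, 0.007], [0.977, 0.212, 0.002], [0.0, 0.007, -1.0]]
ft_force: [-0.7, 0.2, -0.3]
width: 0.354
```

```bash
python3 rel.py 471.5 248.2 12;python3 - <<'E'
from fit import *
st=arm.observe(); c=cams.capture("wrist")
cv2.imwrite("pics/w3.png",c["pixels"][:,:,::-1])
E
```

```text
t 4.8 pos [475.03  249.312  39.535] yaw 12.212436581776663 F [-0.724  0.178 -0.263] T [-0.043  0.053  0.009] w 0.3535838811739266
az 0.003707717803684949 tilt [ 0.007 -0.    -0.   ]
shift now-frame cm [-0.034 -0.369 -0.003]
shift yawed frame cm -0.035412304940651965 -0.36845154308699174
```

View pics/w3.png

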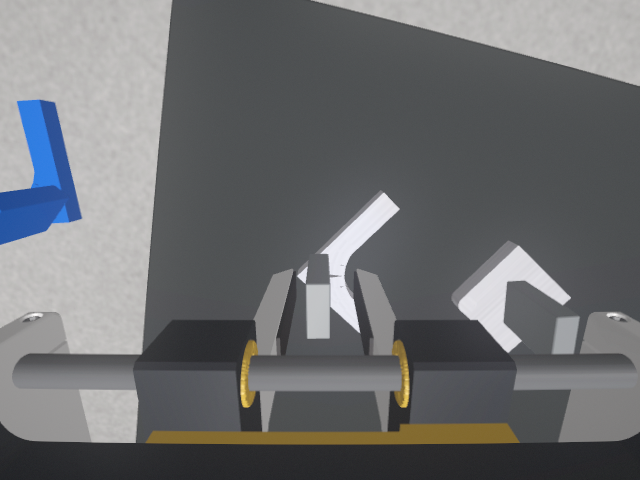

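{"api": "apply_moves", "payload": {"steps": [[0.007,0,0,-0.03,-0.3,0.35,-1],[0,0,0,0,-0.03,0.04,-1],[0,0,0,0,-0.03,0.04,-1],[0,0,0,0,-0.03,0.04,-1],[0,0,0,0,0,0.04,-1],[0,0,0,0,0,0.04,-1]]}}

```text
t: 5.45
tool_pos: [471.7, 248.3, 35.3]
ee_rot: [[-0.212, 0.977, 0.001], [0.977, 0.212, 0.0], [0.0, 0.001, -1.0]]
ft_force: [-1.2, -1.5, 4.6]
width: 0.126
```

```bash
python3 rel.py 471.5 248.2 12;python3 - <<'E'
from fit import *
st=arm.observe(); c=cams.capture("wrist")
cv2.imwrite("pics/w4.png",c["pixels"][:,:,::-1])
E
```

```text
t 5.45 pos [471.68  248.284  35.299] yaw 12.225556330271852 F [-1.221 -1.461  4.639] T [-0.197  0.439  0.02 ] w 0.1261573627641898
az 0.003936700611959569 tilt [ 0.001 -0.    -0.   ]
shift now-frame cm [-0.004 -0.019 -0.   ]
shift yawed frame cm -0.004448233026259909 -0.019395307440178314
```

View pics/w4.png

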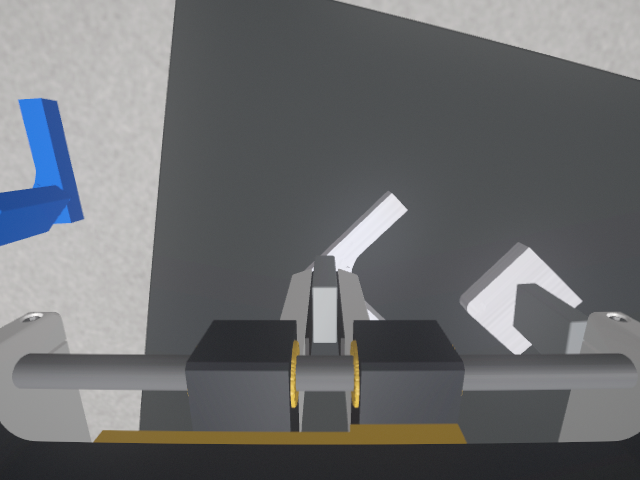

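{"api": "apply_moves", "payload": {"steps": [[0,0,0,0,0,-1.0,-1],[0,0,0,0,0,-1.0,-1],[0,0,0.1275,0,0,0,-1],[0,0,0.1275,0,0,0,-1],[0,0,0.1275,0,0,0,-1],[0,0,0.1275,0,0,0,-1],[0,0,0,0,0,0,-1]]}}

```text
t: 6.2
tool_pos: [469.8, 247.9, 56.5]
ee_rot: [[0.311, 0.95, -0.002], [0.95, -0.311, -0.0], [-0.001, -0.002, -1.0]]
ft_force: [-0.1, -0.4, -1.9]
width: 0.126
```

```bash
python3 rel.py 473 -33.5 -17
```

```text
t 6.2 pos [469.843 247.897  56.499] yaw -18.116739741260925 F [-0.098 -0.404 -1.912] T [-0.066  0.113  0.012] w 0.12584170029272218
az -0.019490785372872722 tilt [-0.002  0.001  0.   ]
shift now-frame cm [-26.647   9.05   -0.   ]
shift yawed frame cm -26.81785583743892 8.52920110135609
```

{"api": "apply_moves", "payload": {"steps": [[-0.002,0.001,-0.0195,0,0,0,-1],[0,0,0,-3.83,1.22,0,-1],[0,0,0,-3.83,1.22,0,-1],[0,0,0,-3.83,1.22,0,-1],[0,0,0,-3.83,1.22,0,-1],[0,0,0,-3.83,1.22,0,-1],[0,0,0,-3.83,1.22,0,-1],[0,0,0,-3.0,0.9,0,-1],[0,0,0,0,0,0,-1],[0,0,0,0,0,0,-1]]}}

```text
t: 7.2
tool_pos: [478.7, -33.0, 58.6]
ee_rot: [[0.258, 0.966, 0.007], [0.966, -0.258, 0.001], [0.003, 0.007, -1.0]]
ft_force: [-0.7, 0.1, -2.8]
width: 0.129
```

```bash
python3 rel.py 473 -33.5 -17
python3 - <<'E'
from fit import *
st=arm.observe(); c=cams.capture("wrist")
cv2.imwrite("pics/w5.png",c["pixels"][:,:,::-1])
np.save("w5.npy",dict(c=c,st=st),allow_pickle=True)
for thr in (130,150,170):
  p,e,b=fit(c,st,brk(),[507.5,-44,-.296],False,thr=thr); print("wrist B",p,np.degrees(p[2]),e)
overlay(c,st,brk(),p,False,"pics/o5.png",(0,640,0,480))
E
```

```text
t 7.2 pos [478.666 -32.983  58.627] yaw -14.936911673510473 F [-0.74   0.068 -2.81 ] T [0.01  0.154 0.014] w 0.12874887002629556
az 0.036007684056702 tilt [ 0.007 -0.003 -0.   ]
shift now-frame cm [-0.196 -0.534 -0.004]
shift yawed frame cm -0.21508948936691707 -0.5266823824353524
wrist B [507.989 -44.421  -0.292] -16.717203799364523 0.10416497743182249
wrist B [508.344 -45.598  -0.288] -16.51383975479343 0.1771952020397126
wrist B [508.303 -46.019  -0.286] -16.364254087388193 0.1947878514125237
```

View pics/o5.png

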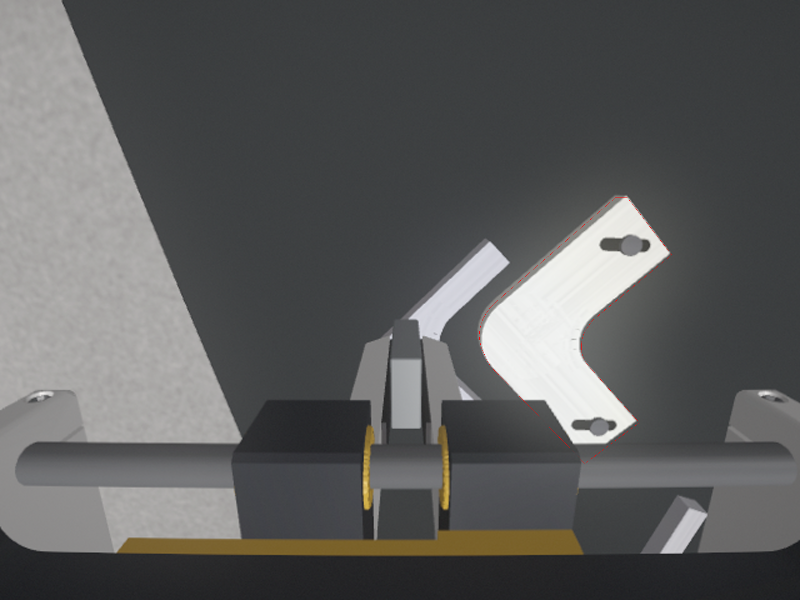

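{"api": "apply_moves", "payload": {"steps": [[0.007,-0.003,0.034,0,0,0,-1],[0,0,0,-0.2,0.45,0.8,-1],[0,0,0,0,0,0.8,-1],[0,0,0,0,0,0.3,-1],[0,0,0,0,0,0.05,-1]]}}

```text
t: 7.75
tool_pos: [482.0, -31.5, 36.9]
ee_rot: [[0.28, 0.96, -0.002], [0.96, -0.28, 0.001], [0.0, -0.002, -1.0]]
ft_force: [-0.2, -0.1, -2.7]
width: 0.127
```

```bash
python3 rel.py 482.9 -36.6 -16.9
```

```text
t 7.75 pos [481.988 -31.454  36.855] yaw -16.242511754096274 F [-0.154 -0.083 -2.67 ] T [-0.056  0.105  0.001] w 0.12658988489376038
az 0.011475334684182117 tilt [-0.002 -0.    -0.   ]
shift now-frame cm [-0.469  0.231 -0.001]
shift yawed frame cm -0.46587776052909735 0.23682434810567637
```

{"api": "apply_moves", "payload": {"steps": [[-0.002,0,0.0115,-0.46,0.2,0.05,-1],[0,0,0,0,0,0.1,-1],[0,0,0,0,0,0.1,-1]]}}

```text
t: 8.05
tool_pos: [482.4, -36.6, 35.3]
ee_rot: [[0.29, 0.957, -0.001], [0.957, -0.29, 0.0], [-0.0, -0.001, -1.0]]
ft_force: [-5.2, 2.9, 10.2]
width: 0.128
```

```bash
python3 rel.py 482.9 -36.6 -16.9
```

```text
t 8.05 pos [482.419 -36.605  35.277] yaw -16.853900208620814 F [-5.171  2.858 10.172] T [0.447 0.78  0.009] w 0.1283010005080254
az 0.0008045931440492637 tilt [-0.001  0.     0.   ]
shift now-frame cm [ 0.014  0.046 -0.   ]
shift yawed frame cm 0.014493339643763866 0.04589609697078818
```

{"api": "apply_moves", "payload": {"steps": [[0,0,0,0,0.2,-0.08,-1],[0,0,0,0,0.4,0,-1],[0,0,0,0,0.4,0,-1]]}}

```text
t: 8.35
tool_pos: [492.9, -40.0, 36.8]
ee_rot: [[0.29, 0.957, 0.001], [0.957, -0.29, -0.0], [0.0, 0.001, -1.0]]
ft_force: [0.2, -0.4, -1.3]
width: 0.126
```

```bash
python3 rel.py 502.1 -42.5 -16.9
python3 - <<'E'
from fit import *
st=arm.observe(); c=cams.capture("wrist")
p=[*st["tool_pos"][:2],np.arctan2(st["ee_rot"][1,1],st["ee_rot"][0,1])]
overlay(c,st,leafH(25),p,True,"pics/o6.png",(200,520,130,370))
E
```

```text
t 8.35 pos [492.925 -40.033  36.797] yaw -16.884471355963075 F [ 0.198 -0.373 -1.316] T [-0.053  0.091  0.031] w 0.12634606132268045
az 0.0002710259668144922 tilt [ 0.001 -0.     0.   ]
shift now-frame cm [0.03  0.95  0.001]
shift yawed frame cm 0.030713095393334243 0.9495949558403805
```

View pics/o6.png

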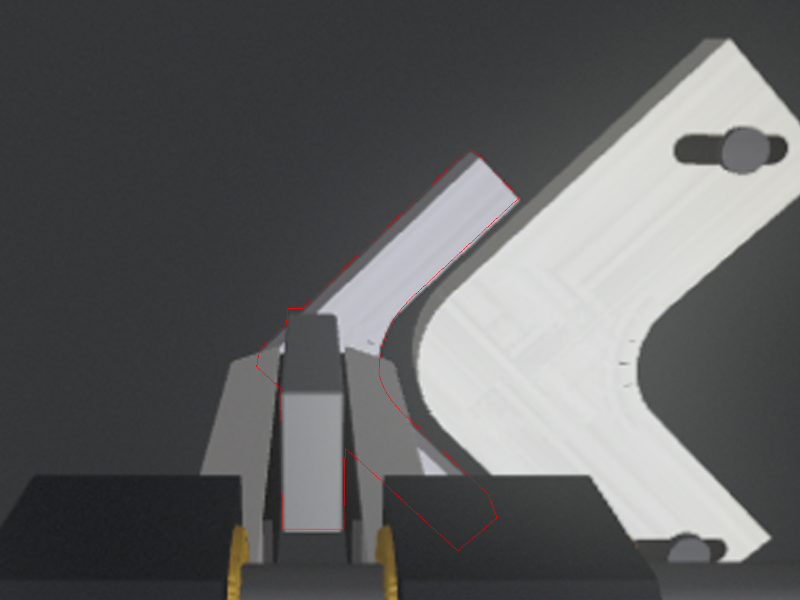

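{"api": "apply_moves", "payload": {"steps": [[0,0,0,0.03,0.3,0.05,-1],[0,0,0,0,0.2,0.03,-1],[0,0,0,0,0.1,0.03,-1]]}}

```text
t: 8.7
tool_pos: [500.4, -42.1, 35.4]
ee_rot: [[0.291, 0.957, 0.002], [0.957, -0.291, -0.0], [0.0, 0.002, -1.0]]
ft_force: [0.1, -0.1, -1.3]
width: 0.128
```

```bash
python3 rel.py 502.1 -42.5 -16.9
python3 - <<'E'
from fit import *
st=arm.observe(); c=cams.capture("wrist")
p=[*st["tool_pos"][:2],np.arctan2(st["ee_rot"][1,1],st["ee_rot"][0,1])]
overlay(c,st,leafH(25),p,True,"pics/o7.png",(200,520,130,370))
E
```

```text
t 8.7 pos [500.356 -42.085  35.444] yaw -16.902766634804937 F [ 0.096 -0.103 -1.322] T [-0.061  0.131 -0.029] w 0.12784051476699937
az -4.828688654645072e-05 tilt [ 0.002 -0.    -0.   ]
shift now-frame cm [0.011 0.179 0.   ]
shift yawed frame cm 0.010954999619942951 0.17892663014745813
```

View pics/o7.png

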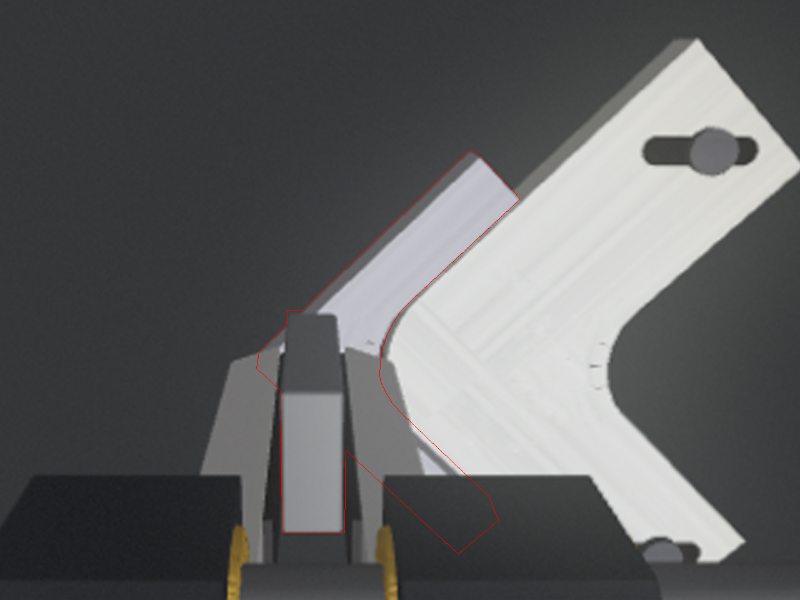

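{"api": "apply_moves", "payload": {"steps": [[-0.001,0,0,0,0.1,0.02,-1]]}}

```text
t: 8.85
tool_pos: [500.6, -42.2, 35.3]
ee_rot: [[0.291, 0.957, 0.001], [0.957, -0.291, -0.0], [-0.0, 0.001, -1.0]]
ft_force: [-6.2, 1.4, 6.0]
width: 0.128
```

{"api": "apply_moves", "payload": {"steps": [[0,0,0,0,0.08,0.02,-1]]}}

```text
t: 8.95
tool_pos: [501.0, -42.2, 35.3]
ee_rot: [[0.291, 0.957, -0.0], [0.957, -0.291, 0.0], [-0.0, -0.0, -1.0]]
ft_force: [-4.1, 0.9, 3.7]
width: 0.123
```

{"api": "apply_moves", "payload": {"steps": [[0,0,0,0,0.08,-0.02,-1]]}}

```text
t: 9.05
tool_pos: [501.5, -42.4, 35.4]
ee_rot: [[0.291, 0.957, -0.001], [0.957, -0.291, 0.0], [0.0, -0.001, -1.0]]
ft_force: [-1.2, 0.1, -1.7]
width: 0.128
```

{"api": "apply_moves", "payload": {"steps": [[0,0,0,0,0.06,-0.01,-1]]}}

```text
t: 9.15
tool_pos: [501.6, -42.3, 35.4]
ee_rot: [[0.291, 0.957, -0.002], [0.957, -0.291, 0.001], [0.0, -0.002, -1.0]]
ft_force: [-3.7, -0.2, 0.9]
width: 0.127
```

{"api": "apply_moves", "payload": {"steps": [[0.001,0,0,0,0.08,0,-1]]}}

```text
t: 9.25
tool_pos: [501.7, -42.3, 35.5]
ee_rot: [[0.29, 0.957, -0.004], [0.957, -0.29, 0.001], [-0.0, -0.005, -1.0]]
ft_force: [-5.4, 1.0, 6.3]
width: 0.128
```

{"api": "apply_moves", "payload": {"steps": [[0,0,0,0,0.1,0,-1]]}}

```text
t: 9.35
tool_pos: [501.8, -42.4, 35.5]
ee_rot: [[0.29, 0.957, -0.007], [0.957, -0.29, 0.002], [-0.0, -0.007, -1.0]]
ft_force: [-4.7, 1.6, 5.5]
width: 0.131
```

{"api": "apply_moves", "payload": {"steps": [[-0.006,0,0,0,0.1,-0.04,-1]]}}

```text
t: 9.45
tool_pos: [501.9, -42.3, 35.5]
ee_rot: [[0.29, 0.957, -0.003], [0.957, -0.29, 0.001], [-0.0, -0.003, -1.0]]
ft_force: [-2.0, 2.5, -1.1]
width: 0.126
```

{"api": "apply_moves", "payload": {"steps": [[-0.003,0,0,0,0.1,-0.01,-1]]}}

```text
t: 9.55
tool_pos: [501.9, -42.2, 35.4]
ee_rot: [[0.29, 0.957, -0.002], [0.957, -0.29, 0.0], [-0.0, -0.002, -1.0]]
ft_force: [-6.2, 1.9, 4.4]
width: 0.127
```

```bash
python3 rel.py 502.1 -42.5 -16.9
python3 - <<'E'
from fit import *
st=arm.observe(); c=cams.capture("wrist")
p=[*st["tool_pos"][:2],np.arctan2(st["ee_rot"][1,1],st["ee_rot"][0,1])]
overlay(c,st,leafH(25),p,True,"pics/o8.png",(200,520,130,370))
E
```

```text
t 9.55 pos [501.943 -42.23   35.365] yaw -16.851885264338506 F [-6.231  1.9    4.387] T [0.319 1.11  0.056] w 0.12717743365021014
az 0.0008397605560197778 tilt [-0.002  0.    -0.   ]
shift now-frame cm [-0.021  0.023 -0.   ]
shift yawed frame cm -0.021272851199463906 0.022917172942392434
```

View pics/o8.png

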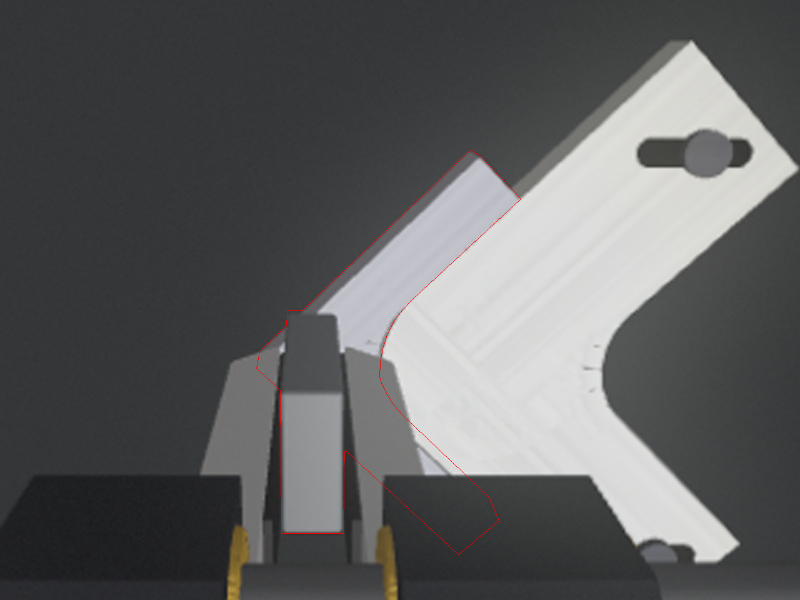

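{"api": "apply_moves", "payload": {"steps": [[-0.002,0,0,0,0.11,-0.03,-1],[-0.002,0,0,0,0.11,-0.015,-1],[-0.002,0,0,0,0.11,-0.015,-1]]}}

```text
t: 9.9
tool_pos: [502.0, -42.2, 35.4]
ee_rot: [[0.289, 0.957, -0.003], [0.957, -0.289, 0.0], [-0.0, -0.003, -1.0]]
ft_force: [-5.7, 1.4, 3.7]
width: 0.123
```

{"api": "apply_moves", "payload": {"steps": [[-0.002,0,0,0,0.11,-0.02,-1]]}}

```text
t: 10.0
tool_pos: [502.0, -42.2, 35.4]
ee_rot: [[0.289, 0.957, -0.003], [0.957, -0.289, 0.0], [-0.0, -0.003, -1.0]]
ft_force: [-4.8, 1.1, 2.4]
width: 0.125
```

{"api": "apply_moves", "payload": {"steps": [[-0.002,0,0,0,0.14,-0.03,-1]]}}

```text
t: 10.1
tool_pos: [502.0, -42.3, 35.4]
ee_rot: [[0.289, 0.957, -0.004], [0.957, -0.289, 0.001], [-0.001, -0.004, -1.0]]
ft_force: [-6.7, 1.1, 2.6]
width: 0.126
```

{"api": "apply_moves", "payload": {"steps": [[-0.002,0,0,0,0.16,-0.02,-1]]}}

```text
t: 10.2
tool_pos: [502.0, -42.2, 35.5]
ee_rot: [[0.289, 0.957, -0.005], [0.957, -0.289, 0.001], [-0.001, -0.005, -1.0]]
ft_force: [-7.5, 1.8, 6.1]
width: 0.125
```

{"api": "apply_moves", "payload": {"steps": [[-0.002,0,0,0,0.16,-0.02,-1],[-0.002,0,0,0,0.16,-0.02,-1]]}}

```text
t: 10.4
tool_pos: [502.1, -42.3, 35.6]
ee_rot: [[0.289, 0.957, -0.008], [0.957, -0.289, 0.002], [-0.001, -0.008, -1.0]]
ft_force: [-6.6, 2.3, 5.3]
width: 0.126
```

{"api": "apply_moves", "payload": {"steps": [[-0.008,0,0,0,0.13,-0.04,-1]]}}

```text
t: 10.5
tool_pos: [502.1, -42.3, 35.5]
ee_rot: [[0.289, 0.957, -0.003], [0.957, -0.289, -0.0], [-0.001, -0.003, -1.0]]
ft_force: [-2.7, 2.0, -0.6]
width: 0.126
```

{"api": "apply_moves", "payload": {"steps": [[-0.005,0,0,0,0.13,-0.03,-1],[-0.005,0,0,0,0.13,-0.03,-1]]}}

```text
t: 10.7
tool_pos: [502.1, -42.2, 35.3]
ee_rot: [[0.289, 0.957, 0.002], [0.957, -0.289, -0.002], [-0.001, 0.002, -1.0]]
ft_force: [-5.8, 1.9, 4.8]
width: 0.125
```

{"api": "apply_moves", "payload": {"steps": [[-0.005,0,0,0,0.15,-0.03,-1],[-0.005,0,0,0,0.15,-0.03,-1],[-0.005,0,0,0,0.15,-0.03,-1]]}}

```text
t: 11.0
tool_pos: [502.0, -42.1, 35.3]
ee_rot: [[0.288, 0.958, 0.006], [0.958, -0.288, -0.003], [-0.001, 0.007, -1.0]]
ft_force: [-5.1, 1.4, 3.9]
width: 0.127
```

{"api": "apply_moves", "payload": {"steps": [[0,0,0,0,0.17,-0.03,-1],[0,0,0,0,0.17,-0.03,-1]]}}

```text
t: 11.2
tool_pos: [502.3, -42.2, 35.3]
ee_rot: [[0.287, 0.958, -0.0], [0.958, -0.287, -0.002], [-0.002, 0.0, -1.0]]
ft_force: [-6.4, 1.1, 4.8]
width: 0.129
```

{"api": "apply_moves", "payload": {"steps": [[0,0,0,0,0.18,-0.03,-1],[0,0,0,0,0.18,-0.03,-1]]}}

```text
t: 11.4
tool_pos: [502.4, -42.3, 35.6]
ee_rot: [[0.287, 0.958, -0.008], [0.958, -0.287, 0.0], [-0.002, -0.008, -1.0]]
ft_force: [-8.0, 1.9, 5.7]
width: 0.125
```

{"api": "apply_moves", "payload": {"steps": [[0,0,0,0,0.18,-0.03,-1],[0,0,0,0,0.18,-0.03,-1]]}}

```text
t: 11.6
tool_pos: [502.6, -42.2, 35.9]
ee_rot: [[0.286, 0.958, -0.015], [0.958, -0.286, 0.002], [-0.002, -0.015, -1.0]]
ft_force: [-7.7, 1.4, 6.2]
width: 0.125
```

{"api": "apply_moves", "payload": {"steps": [[-0.008,0,0.002,0,0.2,-0.04,-1]]}}

```text
t: 11.7
tool_pos: [502.5, -42.2, 35.8]
ee_rot: [[0.288, 0.957, -0.012], [0.958, -0.288, 0.001], [-0.002, -0.012, -1.0]]
ft_force: [-7.2, 2.3, 3.9]
width: 0.128
```

{"api": "apply_moves", "payload": {"steps": [[-0.004,0,0.002,0,0.22,-0.06,-1]]}}

```text
t: 11.8
tool_pos: [502.6, -42.2, 35.8]
ee_rot: [[0.29, 0.957, -0.013], [0.957, -0.29, 0.001], [-0.002, -0.013, -1.0]]
ft_force: [-7.6, 2.4, 3.6]
width: 0.124
```

{"api": "apply_moves", "payload": {"steps": [[-0.004,0,0,0,0.22,-0.06,-1]]}}

```text
t: 11.9
tool_pos: [502.6, -42.2, 35.9]
ee_rot: [[0.289, 0.957, -0.013], [0.957, -0.289, 0.001], [-0.002, -0.013, -1.0]]
ft_force: [-6.4, 2.2, 4.3]
width: 0.127
```

{"api": "apply_moves", "payload": {"steps": [[-0.004,0,0,0,0.22,-0.06,-1]]}}

```text
t: 12.0
tool_pos: [502.6, -42.2, 35.9]
ee_rot: [[0.289, 0.957, -0.014], [0.957, -0.289, 0.001], [-0.003, -0.014, -1.0]]
ft_force: [-7.9, 1.5, 3.9]
width: 0.13
```

{"api": "apply_moves", "payload": {"steps": [[-0.004,0,0,0,0.25,-0.08,-1]]}}

```text
t: 12.1
tool_pos: [502.6, -42.2, 36.0]
ee_rot: [[0.289, 0.957, -0.015], [0.957, -0.289, 0.002], [-0.003, -0.015, -1.0]]
ft_force: [-8.5, 2.4, 2.7]
width: 0.123
```

{"api": "apply_moves", "payload": {"steps": [[-0.004,0,0,0,0.25,-0.08,-1]]}}

```text
t: 12.2
tool_pos: [502.7, -42.2, 36.0]
ee_rot: [[0.288, 0.957, -0.017], [0.958, -0.288, 0.002], [-0.003, -0.016, -1.0]]
ft_force: [-8.0, 2.8, 3.4]
width: 0.129
```

{"api": "apply_moves", "payload": {"steps": [[-0.004,0,0,0,0.25,-0.08,-1],[-0.004,0,0,0,0.25,-0.08,-1],[-0.004,0,0,0,0.25,-0.08,-1],[-0.004,0,0,0,0.25,-0.08,-1]]}}

```text
t: 12.6
tool_pos: [502.7, -42.2, 36.2]
ee_rot: [[0.288, 0.957, -0.022], [0.958, -0.288, 0.003], [-0.003, -0.022, -1.0]]
ft_force: [-7.6, 1.9, 3.2]
width: 0.125
```

```bash
python3 rel.py 502.1 -42.5 -16.9
python3 - <<'E'
from fit import *
st=arm.observe(); c=cams.capture("wrist")
p=[*st["tool_pos"][:2],np.arctan2(st["ee_rot"][1,1],st["ee_rot"][0,1])]
overlay(c,st,leafH(25),p,True,"pics/o9.png",(200,520,130,370))
E
```

```text
t 12.6 pos [502.748 -42.171  36.213] yaw -16.726489624917335 F [-7.62   1.915  3.249] T [0.575 1.39  0.069] w 0.12461373075189297
az 0.0030283273315628127 tilt [-0.022  0.003 -0.   ]
shift now-frame cm [-0.05  -0.053  0.001]
shift yawed frame cm -0.050309779190901516 -0.052479205046087885
```

View pics/o9.png

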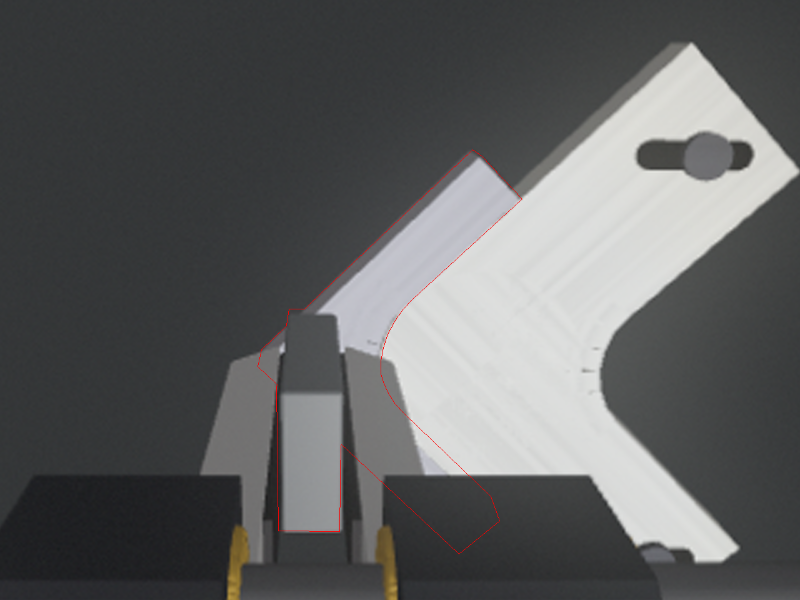

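{"api": "apply_moves", "payload": {"steps": [[-0.015,0.002,0,0,0.08,0.0,-1],[-0.008,0,0,0,0.08,0,-1]]}}

```text
t: 12.85
tool_pos: [502.5, -42.0, 35.4]
ee_rot: [[0.288, 0.958, -0.003], [0.958, -0.288, -0.0], [-0.001, -0.002, -1.0]]
ft_force: [-4.7, 1.4, 2.4]
width: 0.126
```

```bash
python3 rel.py 502.1 -42.5 -16.9
```

```text
t 12.85 pos [502.494 -41.999  35.424] yaw -16.727327751398185 F [-4.685  1.365  2.386] T [0.291 1.023 0.005] w 0.12583305654414356
az 0.003013699264923817 tilt [-0.002  0.001  0.   ]
shift now-frame cm [-0.059 -0.023  0.   ]
shift yawed frame cm -0.05941339327233987 -0.023094454496356935
```

{"api": "apply_moves", "payload": {"steps": [[-0.002,0,0,0,0.16,-0.03,-1],[-0.002,0,0,0,0.16,-0.03,-1],[-0.003,0,0,0,0.16,-0.03,-1],[-0.003,0,0,0,0.14,-0.03,-1],[-0.003,0,0,0,0.1,-0.02,-1]]}}

```text
t: 13.35
tool_pos: [502.6, -42.0, 35.5]
ee_rot: [[0.288, 0.958, -0.005], [0.958, -0.288, -0.0], [-0.001, -0.004, -1.0]]
ft_force: [-5.8, 1.4, 2.7]
width: 0.123
```

{"api": "apply_moves", "payload": {"steps": [[-0.003,0,0,0,0.04,-0.02,-1],[0,0,0,0,0,-0.02,-1],[0,0,0,0,0,0,0],[0,0,0,0,0,0,0],[0,0,0,0,0,0,0],[0,0,0,0,0,0,0]]}}

```text
t: 13.95
tool_pos: [509.3, -44.3, 37.9]
ee_rot: [[0.289, 0.957, 0.012], [0.957, -0.289, -0.005], [-0.002, 0.013, -1.0]]
ft_force: [-0.0, -0.8, 0.1]
width: 0.431
```

```bash
python3 rel.py 502.1 -42.5 -16.9
python3 - <<'E'
from fit import *
st=arm.observe(); c=cams.capture("wrist")
cv2.imwrite("pics/w10.png",c["pixels"][:,:,::-1])
E
```

```text
t 13.95 pos [509.275 -44.253  37.934] yaw -16.77141865817216 F [-0.018 -0.83   0.068] T [-0.101  0.095 -0.016] w 0.4309444756154233
az 0.002244167771528102 tilt [ 0.013  0.002 -0.   ]
shift now-frame cm [-0.039 -0.738 -0.009]
shift yawed frame cm -0.04081951070371803 -0.7374874671988652
```

View pics/w10.png

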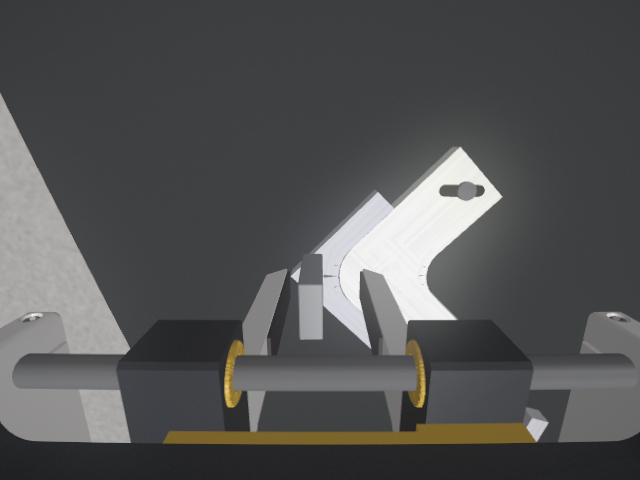

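{"api": "apply_moves", "payload": {"steps": [[0.012,0,0,0,-0.6,0,0.5],[0,0,0,0,-0.1,0,0.5],[0,0,0,0,-0.05,0,0.5],[0,0,0,0,0,-1.5,0.5],[0,0,0,0,0,-2.5,0.5],[0,0,0,0,0,-3,1],[0,0,0,0,0,-3,1]]}}

```text
t: 14.7
tool_pos: [496.6, -40.6, 135.3]
ee_rot: [[0.289, 0.957, -0.013], [0.957, -0.289, 0.002], [-0.002, -0.013, -1.0]]
ft_force: [0.4, 0.1, -0.6]
width: 0.886
```

```bash
python3 rel.py 502.1 -42.5 -16.9
python3 - <<'E'
from fit import *
st=arm.observe(); c=cams.capture("wrist")
cv2.imwrite("pics/w11.png",c["pixels"][:,:,::-1])
im=cv2.resize(np.ascontiguousarray(c["pixels"][120:300,200:440,::-1]),None,fx=3.3,fy=3.3,interpolation=cv2.INTER_CUBIC)
cv2.imwrite("pics/o11.png",im)
E
```

```text
t 14.7 pos [496.631 -40.62  135.334] yaw -16.783358517041698 F [ 0.357  0.137 -0.562] T [-0.074  0.076 -0.024] w 0.8860286659873786
az 0.0020357779220311987 tilt [-0.013  0.002 -0.   ]
shift now-frame cm [-0.022  0.578 -0.007]
shift yawed frame cm -0.020953655227140343 0.5779133056589979
```

View pics/o11.png

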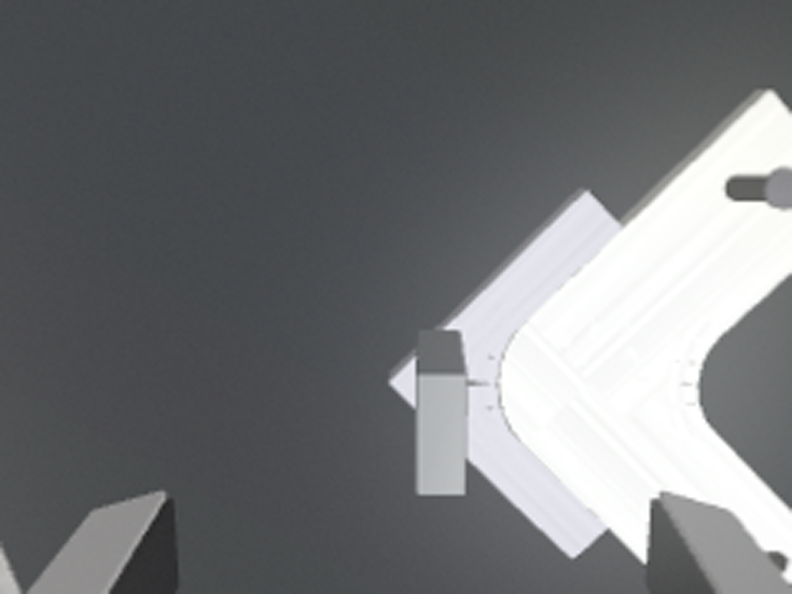

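{"api": "apply_moves", "payload": {"steps": [[-0.012,0.002,0.02,0,0,-0.5,1],[0,0,0.01,-4.2,0.52,-0.3,1],[0,0,0.01,-4.2,0.52,-0.3,1],[0,0,0.01,-4.2,0.52,0,1],[0,0,0.01,-4.2,0.52,0,1],[0,0,0,-4.2,0.52,0,1],[0,0,0,0,0,0,1],[0,0,0,0,0,0,1]]}}

```text
t: 15.55
tool_pos: [453.6, -252.8, 149.3]
ee_rot: [[0.349, 0.937, 0.012], [0.937, -0.349, -0.001], [0.003, 0.011, -1.0]]
ft_force: [0.2, 0.5, 0.9]
width: 1.003
```

```bash
python3 - <<'E'
from fit import *
st=arm.observe(); c=cams.capture("wrist")
cv2.imwrite("pics/w12.png",c["pixels"][:,:,::-1])
for thr in(100,110,125):
  p,e,b=fit(c,st,leafR(20),[460.3,-249,-.35],True,thr=thr); print("wrist R20",p,np.degrees(p[2]),e)
overlay(c,st,leafR(20),p,True,"pics/o12.png",(160,480,80,320))
E
python3 rel.py 460.3 -249 -20
```

```text
wrist R20 [ 461.123 -249.261   -0.364] -20.85696226907031 0.05209634603372892
wrist R20 [ 461.125 -249.3     -0.367] -20.99986298420333 0.04957690393230463
wrist R20 [ 461.106 -249.18    -0.363] -20.82092866034043 0.05691800878477306
t 15.6 pos [ 453.635 -252.611  149.293] yaw -20.375629319535506 F [ 0.318 -0.343  0.047] T [-0.063  0.128 -0.058] w 1.0018259118454587
az -0.00655596839292043 tilt [ 0.011 -0.003  0.   ]
shift now-frame cm [0.571 0.499 0.007]
shift yawed frame cm 0.5672661990163218 0.502789490300484
```

View pics/o12.png

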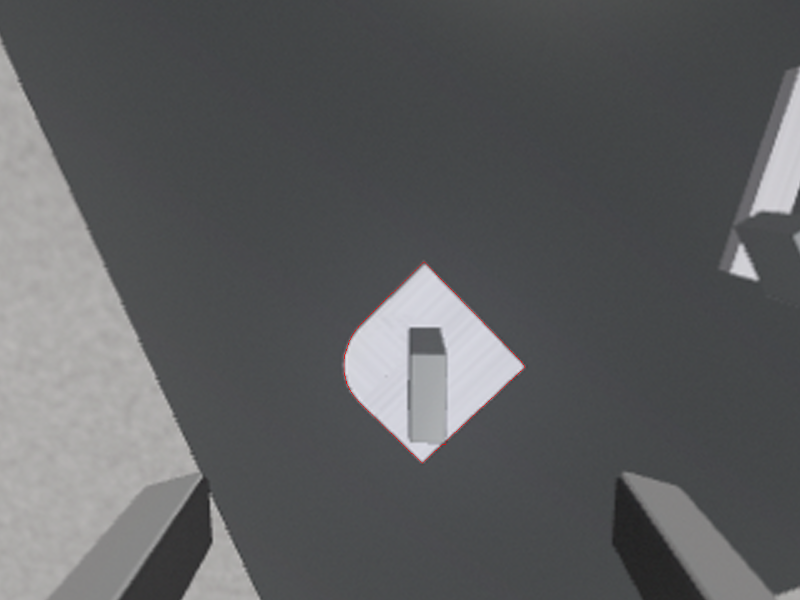

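{"api": "apply_moves", "payload": {"steps": [[0.011,-0.003,0.009,0.58,0.55,2.0,1],[0,0,0,0,0,2.5,1],[0,0,0,0,0,2,1],[0,0,0,0,0,0,1]]}}

```text
t: 16.0
tool_pos: [462.6, -243.3, 82.1]
ee_rot: [[0.352, 0.936, 0.001], [0.936, -0.352, 0.001], [0.001, 0.0, -1.0]]
ft_force: [-0.7, 0.3, 0.3]
width: 1.001
```

```bash
python3 rel.py 461.1 -249.25 -20.9
```

```text
t 16.0 pos [ 462.608 -243.304   82.088] yaw -20.596388231799324 F [-0.749  0.278  0.269] T [-0.079  0.133 -0.017] w 1.0005154359227546
az 0.005299025002903594 tilt [ 0.    -0.001  0.   ]
shift now-frame cm [-0.61   0.068 -0.001]
shift yawed frame cm -0.609264079148558 0.07124490772832796
```

{"api": "apply_moves", "payload": {"steps": [[0,-0.001,0.005,-0.6,0.05,0.3,1],[0,0,0,0,0,2.0,1],[0,0,0,0,0,2.0,1],[0,0,0,0,0,0,0]]}}

```text
t: 16.4
tool_pos: [464.0, -248.4, 41.4]
ee_rot: [[0.352, 0.936, 0.005], [0.936, -0.352, -0.004], [-0.002, 0.006, -1.0]]
ft_force: [-0.2, 0.7, -0.9]
width: 0.945
```

```bash
python3 rel.py 461.1 -249.25 -20.9
```

```text
t 16.4 pos [ 464.029 -248.448   41.387] yaw -20.63078367678895 F [-0.242  0.732 -0.871] T [-0.061  0.084  0.001] w 0.9447762963545215
az 0.00469871124014601 tilt [0.006 0.002 0.   ]
shift now-frame cm [-0.178 -0.246 -0.001]
shift yawed frame cm -0.17935991448674782 -0.24500883857353523
```

{"api": "apply_moves", "payload": {"steps": [[0.006,0.002,0.005,-0.17,-0.25,0.45,-1],[0,0,0,0,-0.03,0.03,-1],[0,0,0,0,-0.03,0.03,-1],[0,0,0,0,-0.03,0.03,-1],[0,0,0,0,-0.03,0.03,-1],[0,0,0,0,-0.03,0.03,-1]], "newtons": 25}}

```text
t: 17.0
tool_pos: [462.9, -251.1, 40.5]
ee_rot: [[0.357, 0.934, 0.007], [0.934, -0.357, -0.005], [-0.002, 0.008, -1.0]]
ft_force: [0.1, 0.7, 0.7]
width: 0.443
```

```bash
python3 rel.py 461.1 -249.25 -20.9
```

```text
t 17.0 pos [ 462.89  -251.116   40.513] yaw -20.920068474142102 F [0.065 0.738 0.706] T [-0.061  0.155 -0.003] w 0.44314797893652835
az -0.0003502609496310514 tilt [0.008 0.002 0.   ]
shift now-frame cm [ 0.11  -0.234 -0.002]
shift yawed frame cm 0.11046177168250779 -0.23376987305735963
```

{"api": "apply_moves", "payload": {"steps": [[0.008,0.002,0,0.1,-0.24,0.45,-1],[0,0,0,0,-0.03,0.06,-1],[0,0,0,0,-0.03,0.06,-1]]}}

```text
t: 17.3
tool_pos: [460.4, -249.1, 34.6]
ee_rot: [[0.357, 0.934, 0.0], [0.934, -0.357, -0.001], [-0.001, 0.0, -1.0]]
ft_force: [-0.1, -0.3, 0.0]
width: 0.189
```

```bash
python3 rel.py 461.1 -249.25 -20.9
```

```text
t 17.3 pos [ 460.427 -249.112   34.635] yaw -20.921578070968064 F [-0.078 -0.293  0.011] T [-0.037  0.102  0.036] w 0.18874908824176564
az -0.0003766083846217358 tilt [ 0.     0.001 -0.   ]
shift now-frame cm [0.011 0.068 0.   ]
shift yawed frame cm 0.011093734437490768 0.06782119923050367
```

{"api": "apply_moves", "payload": {"steps": [[0,0,0,0,0.06,0,-1],[0,0,0,0,0,0.02,-1],[0,0,0,0,0,0.02,-1],[0,0,0,0,0,0.02,-1]]}}

```text
t: 17.7
tool_pos: [460.7, -249.1, 34.3]
ee_rot: [[0.357, 0.934, -0.001], [0.934, -0.357, 0.0], [-0.0, -0.001, -1.0]]
ft_force: [-0.4, -0.2, 2.8]
width: 0.121
```

```bash
python3 rel.py 461.1 -249.25 -20.9;python3 - <<'E'
from fit import *
st=arm.observe(); c=cams.capture("wrist")
p=[*st["tool_pos"][:2],np.arctan2(st["ee_rot"][1,1],st["ee_rot"][0,1])]
overlay(c,st,leafR(20),p,True,"pics/o13.png",(160,480,130,370))
E
```

```text
t 17.7 pos [ 460.714 -249.135   34.338] yaw -20.917346767283764 F [-0.41  -0.208  2.833] T [ 0.005  0.285 -0.016] w 0.12077414586437378
az -0.0003027582036789375 tilt [-0.001  0.     0.   ]
shift now-frame cm [ 0.003  0.04  -0.   ]
shift yawed frame cm 0.0030303833214728126 0.04017710474538383
```

View pics/o13.png

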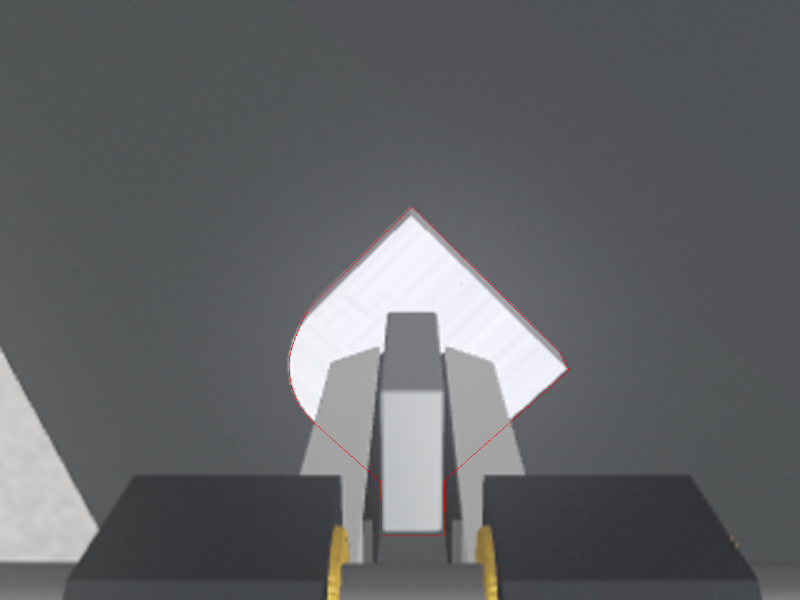

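{"api": "apply_moves", "payload": {"steps": [[0,0,0,0,0,-2.0,-1],[0,0,-0.035,0,0,-2.0,-1],[0,0,-0.035,0,0,0,-1],[0,0,0,4.15,2.15,0,-1],[0,0,0,4.15,2.15,0,-1],[0,0,0,4.15,2.15,0,-1],[0,0,0,4.15,2.15,0,-1],[0,0,0,4.15,2.15,0,-1],[0,0,0,0,0,0,-1]]}}

```text
t: 18.65
tool_pos: [626.4, -76.5, 68.8]
ee_rot: [[0.295, 0.955, -0.005], [0.955, -0.295, 0.003], [0.001, -0.006, -1.0]]
ft_force: [-0.5, -0.6, -1.7]
width: 0.127
```

```bash
python3 rel.py 627.4 -80.6 -16.9;python3 - <<'E'
from fit import *
st=arm.observe(); c=cams.capture("wrist")
overlay(c,st,brk(),[507.8,-44.2,-.295],False,"pics/o14.png",(0,640,0,480))
E
```

```text
t 18.65 pos [626.406 -76.506  68.765] yaw -17.17421600310933 F [-0.511 -0.648 -1.745] T [-0.116  0.117  0.003] w 0.1273320021359626
az -0.004785972115916827 tilt [-0.006 -0.001 -0.   ]
shift now-frame cm [-0.362  0.216 -0.002]
shift yawed frame cm -0.3628612117378458 0.2141664022064469
```

View pics/o14.png

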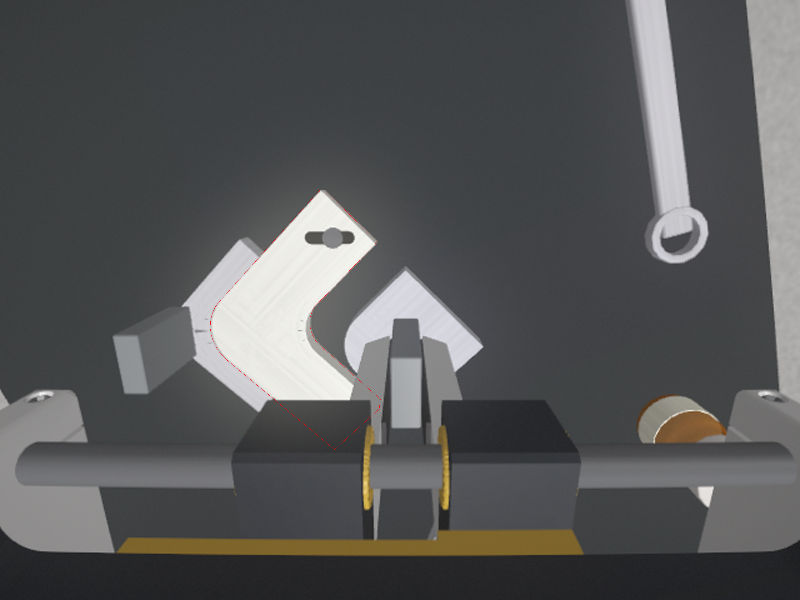

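{"api": "apply_moves", "payload": {"steps": [[-0.006,-0.001,-0.005,-0.36,0.2,0.5,-1],[0,0,0,0,0,1.2,-1],[0,0,0,0,0,1.0,-1],[0,0,0,0,0,0.2,-1]]}}

```text
t: 19.1
tool_pos: [620.5, -85.6, 34.5]
ee_rot: [[0.294, 0.956, -0.008], [0.956, -0.294, -0.001], [-0.003, -0.007, -1.0]]
ft_force: [-3.3, 2.7, 16.3]
width: 0.128
```

```bash
python3 rel.py 627.4 -80.6 -16.9
```

```text
t 19.1 pos [620.5   -85.573  34.45 ] yaw -17.11789218286995 F [-3.288  2.731 16.3  ] T [ 0.323  0.06  -0.011] w 0.1279391445657267
az -0.003802936005438266 tilt [-0.007  0.003  0.   ]
shift now-frame cm [ 0.678  0.513 -0.006]
shift yawed frame cm 0.6763799740919227 0.5156376023943468
```

{"api": "apply_moves", "payload": {"steps": [[-0.007,0.003,-0.004,0.3,0,-0.15,-1],[0,0,0,0.38,0,-0.02,-1]]}}

```text
t: 19.3
tool_pos: [621.0, -80.4, 35.1]
ee_rot: [[0.293, 0.956, -0.002], [0.956, -0.293, 0.0], [-0.0, -0.002, -1.0]]
ft_force: [-0.4, -0.2, -2.0]
width: 0.128
```

```bash
python3 rel.py 627.4 -80.6 -16.9
```

```text
t 19.3 pos [621.046 -80.422  35.11 ] yaw -17.051696652611 F [-0.446 -0.169 -1.974] T [-0.068  0.095  0.041] w 0.12778432951154417
az -0.0026476060523160216 tilt [-0.002  0.    -0.   ]
shift now-frame cm [ 0.169  0.613 -0.001]
shift yawed frame cm 0.1676468568599282 0.6131824596219249
```

{"api": "apply_moves", "payload": {"steps": [[-0.002,0,-0.003,0.17,-0.5,0,-1],[0,0,0,0,-0.5,0.02,-1],[0,0,0,0,-0.4,0.02,-1]]}}

```text
t: 19.6
tool_pos: [608.1, -74.3, 35.6]
ee_rot: [[0.29, 0.957, 0.002], [0.957, -0.29, -0.001], [-0.0, 0.002, -1.0]]
ft_force: [-1.1, 0.9, -2.2]
width: 0.126
```

```bash
python3 rel.py 598.7 -71.9 -16.9
python3 - <<'E'
from fit import *
st=arm.observe(); c=cams.capture("wrist")
p=[*st["tool_pos"][:2],np.arctan2(st["ee_rot"][1,1],st["ee_rot"][0,1])]
overlay(c,st,leafR(20),p,True,"pics/o15.png",(100,420,130,370))
E
```

```text
t 19.6 pos [608.118 -74.277  35.57 ] yaw -16.85459383999129 F [-1.056  0.87  -2.161] T [-0.074  0.026  0.006] w 0.12599398742060675
az 0.0007924869928393687 tilt [ 0.002  0.    -0.   ]
shift now-frame cm [-0.046 -0.97  -0.002]
shift yawed frame cm -0.04637138437265267 -0.9701723393886402
```

View pics/o15.png

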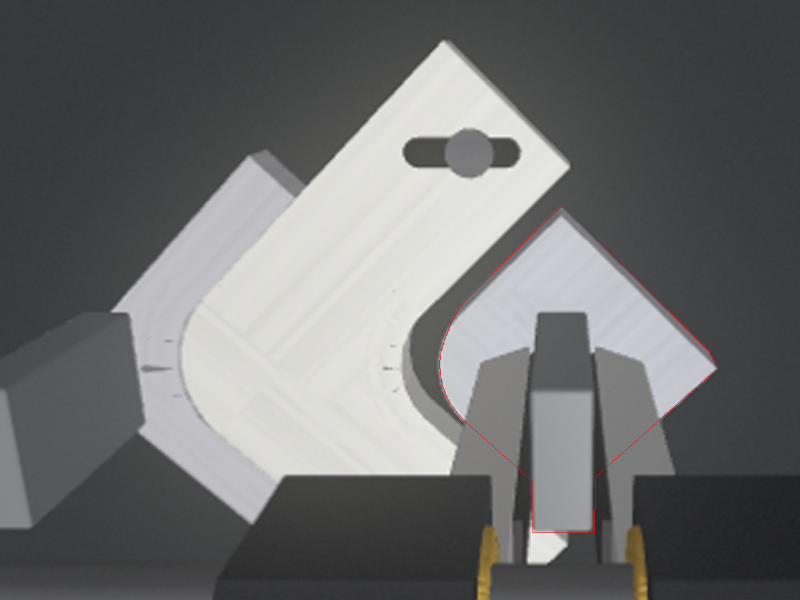

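{"api": "apply_moves", "payload": {"steps": [[0.002,0,0,-0.04,-0.4,0.03,-1],[0,0,0,0,-0.3,0.03,-1],[0,0,0,0,-0.1,0.03,-1]]}}

```text
t: 19.95
tool_pos: [599.3, -71.8, 35.0]
ee_rot: [[0.29, 0.957, 0.0], [0.957, -0.29, -0.0], [-0.0, 0.0, -1.0]]
ft_force: [1.6, -1.4, -1.5]
width: 0.126
```

```bash
python3 rel.py 598.7 -71.9 -16.9
python3 - <<'E'
from fit import *
st=arm.observe(); c=cams.capture("wrist")
p=[*st["tool_pos"][:2],np.arctan2(st["ee_rot"][1,1],st["ee_rot"][0,1])]
overlay(c,st,leafR(20),p,True,"pics/o16.png",(100,420,130,370))
E
```

```text
t 19.95 pos [599.262 -71.846  35.028] yaw -16.83060517482868 F [ 1.628 -1.406 -1.539] T [-0.239 -0.13  -0.026] w 0.1260630724618941
az 0.0012111681830853508 tilt [ 0.  0. -0.]
shift now-frame cm [-0.021 -0.052 -0.   ]
shift yawed frame cm -0.02155776413260537 -0.052217266310154054
```

View pics/o16.png

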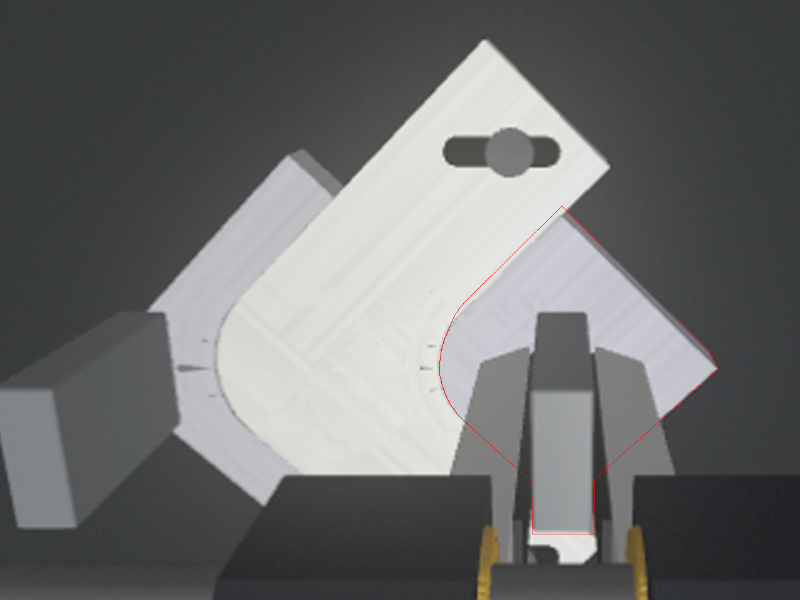

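{"api": "apply_moves", "payload": {"steps": [[0,0,0,-0.01,-0.05,0.04,-1]]}}

```text
t: 20.1
tool_pos: [599.1, -72.0, 34.9]
ee_rot: [[0.29, 0.957, 0.001], [0.957, -0.29, -0.001], [-0.0, 0.001, -1.0]]
ft_force: [0.8, 0.1, -1.8]
width: 0.125
```

{"api": "apply_moves", "payload": {"steps": [[0,0,0,0,-0.1,0.02,-1]]}}

```text
t: 20.2
tool_pos: [599.0, -72.0, 34.9]
ee_rot: [[0.29, 0.957, 0.003], [0.957, -0.29, -0.001], [-0.0, 0.003, -1.0]]
ft_force: [2.2, -1.3, -3.6]
width: 0.128
```

{"api": "apply_moves", "payload": {"steps": [[0,0,0,0,-0.12,0.01,-1]]}}

```text
t: 20.3
tool_pos: [598.9, -72.0, 35.0]
ee_rot: [[0.29, 0.957, 0.006], [0.957, -0.29, -0.002], [-0.0, 0.006, -1.0]]
ft_force: [3.5, -0.5, -4.0]
width: 0.126
```

{"api": "apply_moves", "payload": {"steps": [[0.006,0,0,0,-0.1,0.08,-1]]}}

```text
t: 20.4
tool_pos: [599.0, -72.0, 34.8]
ee_rot: [[0.29, 0.957, 0.002], [0.957, -0.29, -0.001], [0.0, 0.002, -1.0]]
ft_force: [2.5, -0.3, -0.9]
width: 0.126
```

{"api": "apply_moves", "payload": {"steps": [[0.004,0,0,0,-0.12,0.06,-1]]}}

```text
t: 20.5
tool_pos: [598.9, -72.0, 34.7]
ee_rot: [[0.29, 0.957, 0.0], [0.957, -0.29, 0.0], [0.0, 0.0, -1.0]]
ft_force: [4.0, -0.9, -2.8]
width: 0.128
```

{"api": "apply_moves", "payload": {"steps": [[0.003,0,0,0,-0.14,0.06,-1]]}}

```text
t: 20.6
tool_pos: [599.0, -72.0, 34.7]
ee_rot: [[0.29, 0.957, 0.0], [0.957, -0.29, 0.0], [0.0, 0.0, -1.0]]
ft_force: [4.6, -0.8, -1.3]
width: 0.123
```

{"api": "apply_moves", "payload": {"steps": [[0.003,0,0,0,-0.17,0.07,-1]]}}

```text
t: 20.7
tool_pos: [598.9, -72.0, 34.7]
ee_rot: [[0.29, 0.957, 0.001], [0.957, -0.29, 0.0], [0.0, 0.001, -1.0]]
ft_force: [5.3, -1.7, -2.4]
width: 0.126
```

{"api": "apply_moves", "payload": {"steps": [[0.004,0,0,0,-0.2,0.07,-1]]}}

```text
t: 20.8
tool_pos: [599.0, -72.0, 34.8]
ee_rot: [[0.29, 0.957, 0.001], [0.957, -0.29, 0.0], [0.001, 0.001, -1.0]]
ft_force: [6.6, -1.7, -3.1]
width: 0.126
```

{"api": "apply_moves", "payload": {"steps": [[0.004,0,0,0,-0.22,0.07,-1]]}}

```text
t: 20.9
tool_pos: [599.0, -72.0, 34.9]
ee_rot: [[0.291, 0.957, 0.002], [0.957, -0.291, 0.0], [0.001, 0.002, -1.0]]
ft_force: [7.8, -1.7, -3.1]
width: 0.127
```

{"api": "apply_moves", "payload": {"steps": [[0.004,0,0,0,-0.22,0.07,-1],[0.004,0,0,0,-0.22,0.07,-1]]}}

```text
t: 21.1
tool_pos: [598.9, -72.0, 34.8]
ee_rot: [[0.291, 0.957, 0.004], [0.957, -0.291, -0.0], [0.001, 0.003, -1.0]]
ft_force: [6.4, -1.8, -4.3]
width: 0.129
```

{"api": "apply_moves", "payload": {"steps": [[0.005,0,0,0,-0.22,0.1,-1],[0.005,0,0,0,-0.22,0.1,-1],[0.005,0,0,0,-0.22,0.1,-1]]}}

```text
t: 21.4
tool_pos: [598.9, -72.0, 34.8]
ee_rot: [[0.291, 0.957, 0.003], [0.957, -0.291, 0.0], [0.001, 0.003, -1.0]]
ft_force: [5.4, -1.6, -0.9]
width: 0.126
```

{"api": "apply_moves", "payload": {"steps": [[0.004,0,0,0,-0.22,0.1,-1],[0.004,0,0,0,-0.22,0.1,-1],[0.004,0,0,0,-0.22,0.1,-1],[0.004,0,0,0,-0.22,0.1,-1]]}}

```text
t: 21.8
tool_pos: [598.9, -72.0, 34.9]
ee_rot: [[0.291, 0.957, 0.006], [0.957, -0.291, -0.0], [0.001, 0.005, -1.0]]
ft_force: [5.9, -1.5, -1.7]
width: 0.127
```

```bash
python3 rel.py 598.7 -71.9 -16.9
python3 - <<'E'
from fit import *
st=arm.observe(); c=cams.capture("wrist")
p=[*st["tool_pos"][:2],np.arctan2(st["ee_rot"][1,1],st["ee_rot"][0,1])]
overlay(c,st,leafR(20),p,True,"pics/o17.png",(100,420,130,370))
E
```

```text
t 21.8 pos [598.852 -71.95   34.853] yaw -16.890005592719362 F [ 5.925 -1.492 -1.748] T [-0.436 -1.128 -0.022] w 0.12701348876298404
az 0.00017443531383240174 tilt [ 0.005 -0.001  0.   ]
shift now-frame cm [ 0.    -0.016 -0.   ]
shift yawed frame cm 0.00038401137658467183 -0.01596454501156288
```

View pics/o17.png

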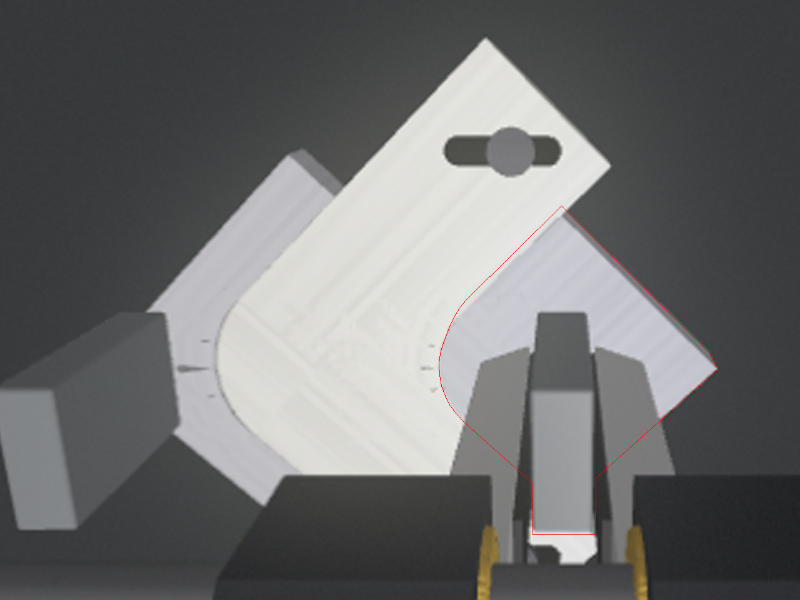

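{"api": "apply_moves", "payload": {"steps": [[0.005,0,0,0,-0.15,0.08,-1],[0.002,0,0,0,-0.08,0.06,-1],[0,0,0,0,-0.02,0.04,-1],[0,0,0,0,0,0.02,-1]]}}

```text
t: 22.25
tool_pos: [598.9, -72.0, 34.8]
ee_rot: [[0.29, 0.957, 0.004], [0.957, -0.29, 0.0], [0.002, 0.004, -1.0]]
ft_force: [3.5, -1.7, -0.4]
width: 0.123
```

{"api": "apply_moves", "payload": {"steps": [[0,0,0,0,0,0,0],[0,0,0,0,0,0,0],[0,0,0,0,0,0,0]]}}

```text
t: 22.55
tool_pos: [594.1, -70.4, 32.9]
ee_rot: [[0.29, 0.957, -0.007], [0.957, -0.29, 0.003], [0.001, -0.007, -1.0]]
ft_force: [-0.5, -0.5, 0.0]
width: 0.344
```

```bash
python3 rel.py 598.8 -71.95 -16.9
```

```text
t 22.55 pos [594.057 -70.436  32.931] yaw -16.86303507374089 F [-0.49  -0.458  0.028] T [-0.064  0.072 -0.012] w 0.34438839381630804
az 0.0006451596709783736 tilt [-0.007 -0.001 -0.   ]
shift now-frame cm [-0.007  0.498 -0.004]
shift yawed frame cm -0.0070009901636318705 0.49779856363938535
```

{"api": "apply_moves", "payload": {"steps": [[-0.007,0,0,0,0.5,-0.2,0.4],[0,0,0,0,0.1,-0.1,0.4],[0,0,0,0,0,0,0.4]]}}

```text
t: 22.85
tool_pos: [598.2, -71.6, 34.9]
ee_rot: [[0.29, 0.957, -0.004], [0.957, -0.29, 0.002], [0.001, -0.004, -1.0]]
ft_force: [-0.2, 0.7, -0.6]
width: 0.599
```

```bash
python3 rel.py 598.8 -71.95 -16.9
```

```text
t 22.85 pos [598.218 -71.629  34.944] yaw -16.847886739250377 F [-0.197  0.71  -0.575] T [-0.035  0.044  0.017] w 0.5985802991202843
az 0.00090954798403122 tilt [-0.004 -0.001 -0.   ]
shift now-frame cm [-0.014  0.065 -0.   ]
shift yawed frame cm -0.013796403733476407 0.06501884194419807
```

Centred on the tab and open. I'll raise straight up, then look.

{"api": "apply_moves", "payload": {"steps": [[-0.004,0,0,0,0.05,-1.0,0.4],[0,0,0,0,0,-2,0.4],[0,0,0,0,0,-3,0.4],[0,0,0,0,0,-3,0.4],[0,0,0,0,0,-2,0.6],[0,0,0,0,0,0,0.6]]}}

```text
t: 23.45
tool_pos: [598.2, -71.8, 151.1]
ee_rot: [[0.29, 0.957, -0.001], [0.957, -0.29, 0.001], [0.001, -0.001, -1.0]]
ft_force: [-0.1, -0.3, 0.1]
width: 0.796
```

```bash
python3 rel.py 598.8 -71.95 -16.9
python3 - <<'E'
from fit import *
st=arm.observe(); c=cams.capture("wrist")
im=cv2.resize(np.ascontiguousarray(c["pixels"][100:340,150:470,::-1]),None,fx=2.5,fy=2.5,interpolation=cv2.INTER_CUBIC)
cv2.imwrite("pics/o18.png",im)
print(arm.observe()["tool_pos"])
E
```

```text
t 23.45 pos [598.203 -71.76  151.092] yaw -16.849422696718783 F [-0.119 -0.338  0.058] T [-0.066  0.09  -0.007] w 0.7955640146149026
az 0.0008827404690369471 tilt [-0.001 -0.001 -0.   ]
shift now-frame cm [-0.001  0.063 -0.   ]
shift yawed frame cm -0.0008466140081868773 0.06269630581144474
[597.347 -71.539 149.516]
```

View pics/o18.png

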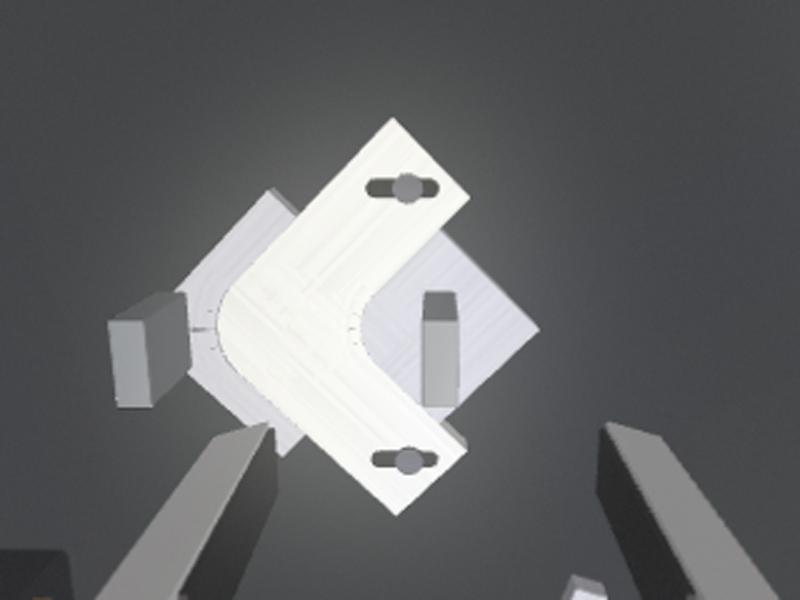

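Run:
```python
from bench import arm
print(arm.close_job())
```

```text
the job is handed in; nothing more can be done
None
```

I seated both leaves on the bracket and handed the job in at about 23.5 s. No verdict was reported.

- **Hollow 25 mm leaf:** I carried it a little above the plate, set it down about 20 mm short of the bracket's outer corner, and pushed it home by its tab. It was held for over a second at about 5 to 9 N on the wrist sensor. Some of that is plate friction, so I estimate at least about 4.5 to 5 N on the bracket during the harder part of the hold. It tipped forward about 1.3° while pressed, and I levelled it before letting go.
- **Rounded 20 mm leaf:** I brought it in the same way and pressed it into the inner fillet for over a second at about 5 to 8 N. It was nearly free of the plate and level to within about 0.5°.

**Last checks:**
- The final wrist picture shows both leaves on the bracket with no visible gap along any bearing edge I could see. The gripper was clear, about 150 mm up.
- The measured home poses agreed with the bracket pose to well under 1 mm and 0.3°.
- After each release the arm drifted about 5 to 7 mm towards the bracket with the fingers open. In the pictures afterwards the leaves had not moved.

I did not check the small leaves, jar, ring and spanner again at the end. Nothing was brought near them.

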